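Clamp the pile of small books and photograph it

ROBOT

A 7-joint arm with a two-finger parallel gripper is mounted at the origin on the work surface. World frame = base frame: x ahead of the robot, y to its left, z up, the work surface at z = 0. Lengths are in m, angles in rad, forces in N, time in s.
With the tool pointing down it reaches from about 0.4 to 0.85 m from the base axis. Payload 10.4 kg.
Tool frame: the origin (TCP) lies midway between the tips of the shut fingers; the grasp point (between the pads) lies 19 mm behind it; z points along the fingers, y is the line along which they close (so a half turn about z gives the same grasp; the last joint's range is limited). The gripper opens to 87 mm and grips with 3 to 60 N. Pads are 19 mm wide; open, the fingers measure 117 mm over their backs; the gripper's body (75 mm by 190 mm) begins 51 mm behind the grasp point.
Start: joints at [-1.356, 0.332, -0.065, 1.46, 0.022, 1.35, -0.088], TCP at [0.147, 0.607, 0.223] pointing down, gripper open.
Joint ranges: [-2.6, 2.6], [-0.5, 2.12], [-1.47, 1.34], [0.16, 2.42], [-1.27, 4.41], [0.06, 2.06], [-2.6, 2.6]. Speed limits (rad/s): [2.22, 2.22, 2.79, 2.79, 3.14, 3.14, 3.14].

INTERFACE

Orientations are given as a unit quaternion [x, y, z, w].
In Python, from bench import r gives the robot as it stands.
- The arm moves only by the tool arm_command, never from a script. Its arguments are lists of equal length, an entry for each row: "xyz": the shift along the world's x, y, z in m, a list of three; "rot": the turn, a rotation vector about the world's x, y, z in rad, a list of three. In form: {"xyz": [[tx, ty, tz], ...], "rot": [[ax, ay, az], ...]}. A call has 1 to 20 rows; each row is the pose to reach, as a shift and turn from the pose commanded when the call began; what a row does not reach only later rows make up. A row lasts 1/12 s, in which the tool goes at most 41.7 mm and 7.16 degrees, less where a joint would pass 70% of its speed; a pose out of reach is approached as far as the arm can. A call with a gripper value outside its range is refused whole. "grip" is the opening, from 0 (shut) to 1 (fully open), set as the call begins (left out, the last holds). The fingers move at their own pace and stop on an object; "squeeze" is the grip in N (left out, the last holds). Time passes only in rows, so rows that repeat a pose let the fingers close. It gives the time, the measured TCP pose, the force, the opening and the grip force at its end, in the units of the state.
- r.read_state(): the state, without advancing time (a new reading comes with each control period).
- r.camera(name): name is "side" or "top" or "wrist"; returns the picture (384x512x3 uint8, red, green, blue); there is no depth.
- r.camera_model(name): a dict with "fx", "fy", "cx", "cy" (pixels), "T" (4x4, takes a point from camera to world coordinates). Camera axes: x right, y up, looking along -z (the intrinsics and any distortion apply to the point x, -y, -z); pixel columns grow to the right and rows downward; lengths in m; the calibration is good to about 2 mm. A picture is of the moment at which its call begins: read the wrist's pose just before it. camera_model takes no time and is no camera call; for the wrist camera it gives the pose at the moment of the call.
- r.close_job(): hands the job in; it is judged then, once.
Trained networks look in the newest picture that a camera, given by its name, has taken for a name from the list of things; names that differ only in an ending like _2 or _b are one class to them, and where a whole thing is asked for, a point or a joint stands for the part that bears it (a point fixed in the world has none). Each returns a list of dicts, best first, with "conf" (0 to 1); they miss things now and then, are a little off and sometimes report something else, mostly with a low value. They report only what shows in the picture. A call takes as long as a camera call. They do not tell look-alikes from the thing itself.
- r.look_for(label, camera): "at" ([x, y, z] in m, in the coordinates of the camera as it stood for that picture, good to about 4 mm: the middle of the surface that is visible of it).
- r.spot_point(label, camera): "at" ([x, y, z] in m, in the coordinates of the camera as it stood for that picture, good to about 4 mm: a listed point, or the origin of a listed thing).
The state is a dict: "time": time; "joint_positions": joint angles; "joint_vel": joint speeds; "joint_torque": joint torques, N m; "ee_pos": TCP position; "eef_rot": TCP orientation; "ft_force": force on the tool from outside, world axes, zero at the start; "torque": the same for the moment, N m; "width": finger opening in m; "grip_force": force on a finger pad.
Only numpy, scipy, OpenCV 4.12 (cv2) and the standard library are available. Lean on these libraries where they do the work, as an engineer would, in place of code of your own. Each camera call takes 0.05 s, during which the arm holds its last target. There are 200 camera calls.

TASK

Pull out the bed of the small screw press, pile all the small brown books squarely on it in one neat stack (long sides along the bed's travel), push the bed fully home and turn the T-handle clockwise until rising resistance shows that the pile is firmly clamped, without crushing it. Then take its picture: half-press the camera's shutter key to the first click and wait there about a second, then press it fully and let go. Leave the pile clamped and the other things on the desk where they are.

Things in the scene. Friction and masses are not known exactly. Their poses are not given: they have to be found in the camera images.
- book0_c (a point): a small book in plain brown kraft-card covers (2 to 4 of these are on the desk, all alike), stiff, 90 mm long (its x), 60 mm wide (its y), 10 mm thick (its z), about 50 g, lying flat; this point is its centre, 5 mm above its underside
- book1_c (a point): a small book in plain brown kraft-card covers (2 to 4 of these are on the desk, all alike), stiff, 90 mm long (its x), 60 mm wide (its y), 10 mm thick (its z), about 50 g, lying flat; this point is its centre, 5 mm above its underside
- book2_c (a point): a small book in plain brown kraft-card covers (2 to 4 of these are on the desk, all alike), stiff, 90 mm long (its x), 60 mm wide (its y), 10 mm thick (its z), about 50 g, lying flat; this point is its centre, 5 mm above its underside
- book3_c (a point): a small book in plain brown kraft-card covers (2 to 4 of these are on the desk, all alike), stiff, 90 mm long (its x), 60 mm wide (its y), 10 mm thick (its z), about 50 g, lying flat; this point is its centre, 5 mm above its underside
- bed_top (a point): centre of the place for the pile, on the top face of the press's flat plywood sliding bed (no rims), 28 mm above the desk. Its x is the direction in which the bed is pushed home, z up. The bed is 80 mm wide (y) and reaches 55 mm from this point towards +x and 140 mm towards -x. With the bed home this point is under the screw axis
- gantry (a point): centre of the top of the press's fixed bridge, on the screw axis, 130 mm above the desk; axes as bed_top. The bridge measures 50 mm in x, 135 mm in y, 25 mm in z and stands on two 14 mm posts at y = +-57 mm, which the bed runs between. The wooden base under it, 130 mm wide and 12 mm high, reaches 70 mm towards +x and 300 mm towards -x from here
- bed_post (a point): upright round steel post for moving the bed, 14 mm across, 36 mm tall, standing on the bed 120 mm from bed_top in its -x direction; this point is on its axis, 50 mm above the desk, 14 mm below the post's top
- bed (a joint): position of the sliding bed in m: 0 = pulled fully out (clear of the gantry, for loading), 0.17 = pushed fully home under the screw; it stays where left, friction about 1.5 N; at the start it is part-way in
- t_grip (a point): centre of the T-handle's steel crossbar on top of the vertical press screw, on the screw axis. The bar is 80 mm long along this frame's y (19 mm balls on its ends), 12 mm wide (x), 16 mm high (z). Turning it clockwise seen from above lowers it with screw and plate, 5 mm per rad. It is 195 mm above the desk when fully up; below it is only the 11 mm screw, down to the bridge
- t_handle (a joint): angle of the T-handle in rad: 0 = screw fully up, grows clockwise seen from above, at most 8.6; stiff by friction (0.15 N m) and stays where left. The plate's underside is 48 mm above the bed at 0 and drops 5 mm per rad, until it meets the pile
- press_plate (a joint): squeeze of the cushion spring of the wooden pressing plate (100 by 66 mm), in m: 0 = plate hanging free, at most 0.012. Once the plate is on the pile it grows 5 mm per rad of handle; at 3 N per mm the handle's resistance rises from 0.15 N m by 0.015 N m per mm. Firmly clamped is 3 to 9 mm, best about 6 (1.2 rad past touching); beyond 9 mm crushes the books
- shutter_top (a point): centre of the top face of the camera's shutter key, an upright steel pin 19 mm across on top of the black camera, beside its 32 mm higher finder; it is 121 mm above the desk and pressed straight down. The frame's x is the lens's direction; the finder's near face is 28 mm from the key's axis in the +y direction
- shutter_half (a joint): first stage of the shutter key in m: 0 = up, 0.006 = at the first click (takes about 1 to 2.5 N); it springs back. Half-pressed counts from 0.004
- shutter_full (a joint): second stage of the shutter key in m, which starts to move at about 5 N once the first is fully down: 0 = not fired, 0.004 = fully down (about 7.5 N; 10 mm below the rest height in all); the photograph is taken beyond 0.003; it springs back
- film_can0: bystander, to be left alone: black film canister with a grey cap, 34 mm across, 51 mm high; origin at the centre of its underside
- film_can1: bystander, to be left alone: black film canister with a grey cap, 34 mm across, 51 mm high; origin at the centre of its underside
- lens_cap: bystander, to be left alone: black lens cap lying flat, 52 mm across, 8 mm high; origin at the centre of its underside
- spare_lens: bystander, to be left alone: spare lens standing upright, 72 mm across, 66 mm high; origin at the centre of its underside
- bowl: bystander, to be left alone: dark metal bowl, 90 mm across, 45 mm high; origin at the centre of its underside
- tin: bystander, to be left alone: flat aluminium tin, 60 by 90 by 22 mm; origin at the centre of its underside
- sketchbook: bystander, to be left alone: large black sketchbook lying flat, 150 by 210 by 20 mm; origin at the centre of its underside
Mind the look-alikes: they are no part of the job. Leave any turquoise look-alike of the part that bears book0_c alone.

How it is judged:
On the way, in this order (a step that is already met when the one before it is completed fails the run):
1. all the small books lie in one square pile on the bed, which is out, and are let go (x of book0_c in the frame of bed_top between -0.012 and 0.012 m and y of book0_c in the frame of bed_top between -0.012 and 0.012 m and z of book0_c in the frame of bed_top between 0 and 0.042 m and angle between the x axis of each of book0_c, book1_c, book2_c, book3_c and the x axis of bed_top, either way round below 0.2 rad and angle between each of book0_c, book1_c, book2_c, book3_c's own z axis and vertical below 0.12 rad and x of book1_c in the frame of bed_top between -0.012 and 0.012 m and y of book1_c in the frame of bed_top between -0.012 and 0.012 m and z of book1_c in the frame of bed_top between 0 and 0.042 m and x of book2_c in the frame of bed_top between -0.012 and 0.012 m and y of book2_c in the frame of bed_top between -0.012 and 0.012 m and z of book2_c in the frame of bed_top between 0 and 0.042 m and x of book3_c in the frame of bed_top between -0.012 and 0.012 m and y of book3_c in the frame of bed_top between -0.012 and 0.012 m and z of book3_c in the frame of bed_top between 0 and 0.042 m and value of joint bed below 0.04 m and contact force between each of book0, book1, book2, book3 and the fingers below 0.2 N), for 0.3 s.
2. the bed with the pile is fully home under the screw (x of book0_c in the frame of bed_top between -0.012 and 0.012 m and y of book0_c in the frame of bed_top between -0.012 and 0.012 m and z of book0_c in the frame of bed_top between 0 and 0.042 m and angle between the x axis of each of book0_c, book1_c, book2_c, book3_c and the x axis of bed_top, either way round below 0.2 rad and angle between each of book0_c, book1_c, book2_c, book3_c's own z axis and vertical below 0.12 rad and x of book1_c in the frame of bed_top between -0.012 and 0.012 m and y of book1_c in the frame of bed_top between -0.012 and 0.012 m and z of book1_c in the frame of bed_top between 0 and 0.042 m and x of book2_c in the frame of bed_top between -0.012 and 0.012 m and y of book2_c in the frame of bed_top between -0.012 and 0.012 m and z of book2_c in the frame of bed_top between 0 and 0.042 m and x of book3_c in the frame of bed_top between -0.012 and 0.012 m and y of book3_c in the frame of bed_top between -0.012 and 0.012 m and z of book3_c in the frame of bed_top between 0 and 0.042 m and value of joint bed above 0.165 m), for 0.2 s.
3. the pile is firmly clamped (all of step 2 and value of joint press_plate between 0.003 and 0.009 m), for 0.3 s.
4. the shutter key is held at its first click with the pile clamped (value of joint press_plate between 0.003 and 0.009 m and value of joint shutter_half above 0.004 m and value of joint shutter_full below 0.002 m), for 0.4 s.
5. the shutter key is pressed fully (value of joint press_plate between 0.003 and 0.009 m and value of joint shutter_full above 0.003 m), for 0.1 s.
At the end, for the whole second after the job is handed in: every small book present lies flat in the pile within 12 mm (each way) of the bed's centre and 0.2 rad of its length, the bed is home (beyond 0.165), the plate's spring is squeezed by 3 to 9 mm, and the shutter key is up again (all of step 3 and value of joint shutter_half below 0.0015 m and value of joint shutter_full below 0.001 m); the robot touches nothing.
It fails at once if the books are crushed: plate spring squeezed by more than 9.5 mm (value of joint press_plate above 0.0095 m).
It fails at once if the photograph is taken while the pile is not clamped (value of joint shutter_full above 0.003 m and value of joint press_plate below 0.002 m).
It fails at once if a bystander is moved by more than 40 mm (distance of any of film_can0, film_can1, lens_cap, spare_lens, bowl, tin, sketchbook from where it was at the start of the episode above 0.04 m).
Of book0, book1, book2, book3 only 2 to 4 are there at a start; the rules pass over those that are not, and their reading is None.
At some moment in a run one of book0, book1, book2, book3 may be knocked a few centimetres aside while the robot is not near it.
Once in a run the grip may slacken for a moment while it holds something.
It also fails if it takes over 210 s, if anything falls off the work surface, if the arm or the gripper's body presses on something with over 40 N, if the wrist force passes 120 N, or if a joint passes its speed limit or range.

## Working session

There is one attempt and no reset: what is moved stays moved. The work goes in short steps, Python scripts to look and compute and a tool call to move; the robot and the scene stay as the last step left them, time stands still between calls to the robot, and variables do not carry over. Pictures are saved under pics/ and viewed, at most 14 in all, crops included, and the job is handed in when it is done.

Besides the shell and the picture viewer there is one more tool, called in YAML: its name, and indented under it one key for each argument. arm_command: Moves the arm, as the interface text tells. Its arguments: {"type":"object","properties":{"xyz":{"type":"array"},"rot":{"type":"array"},"grip":{"type":"number"},"squeeze":{"type":"number"}},"required":["xyz","rot"]}

```bash
ls; mkdir -p pics
cat > h.py <<'E'
import numpy as np, cv2
from bench import r
def snap(c,n=None):
    im=r.camera(c)
    if n: cv2.imwrite(f'pics/{n}.png',cv2.cvtColor(im,cv2.COLOR_RGB2BGR))
    return im
def w(c,p,T=None):
    T=r.camera_model(c)['T'] if T is None else T
    return (np.array(T)@np.r_[p,1])[:3]
def find(c,l,f='spot_point',mc=0.3):
    T=np.array(r.camera_model(c)['T'])
    return [(np.round(w(c,d['at'],T),3).tolist(),round(d['conf'],2)) for d in getattr(r,f)(l,c) if d['conf']>mc]
def px(c,P):
    m=r.camera_model(c);p=np.linalg.inv(np.array(m['T']))@np.r_[P,1]
    return m['cx']+m['fx']*p[0]/-p[2], m['cy']-m['fy']*p[1]/-p[2]
def ray(c,uv,z,m=None):
    m=m or r.camera_model(c);T=np.array(m['T'])
    d=T[:3,:3]@np.array([(uv[0]-m['cx'])/m['fx'],-(uv[1]-m['cy'])/m['fy'],-1]);o=T[:3,3]
    return o+d*(z-o[2])/d[2]
E
python3 - <<'E'
from h import *
print(r.read_state())
for c in ('top','side'):
    snap(c,c+'0')
    print(c,{k:v for k,v in r.camera_model(c).items()})
    for l in ['book0_c','bed_top','gantry','bed_post','t_grip','shutter_top','film_can0','lens_cap','spare_lens','bowl','tin','sketchbook']:
        print(l,find(c,l))
E
```

```text
pics
{'time': 0.0, 'joint_positions': array([-1.35561628,  0.33289428, -0.06471994,  1.46096875,  0.02164724,
        1.34987306, -0.08851846]), 'joint_vel': array([ 0.00024302,  0.00161255,  0.00035498,  0.00016903,  0.00101343,
        0.00117265, -0.00081481]), 'joint_torque': array([-6.28981684e-05, -6.23257041e+01,  2.44324270e-02, -3.89896631e+01,
       -6.13795244e-02,  3.97528277e-02,  1.41395749e-04]), 'ee_pos': array([0.14713378, 0.60703175, 0.22172691]), 'eef_rot': array([ 1.18594054e-01,  9.92942560e-01, -7.22431547e-04, -3.28532518e-05]), 'ft_force': array([-0.73754958,  0.18439402, -1.32201092]), 'torque': array([ 0.05377188,  0.0066726 , -0.08070361]), 'grip_force': 0.0, 'width': 0.08648058973231884}
top {'fx': 359.0405582172087, 'fy': 359.0405582172087, 'cx': 255.3735215098412, 'cy': 187.8619180698912, 'T': array([[-0.00247896,  0.98439895, -0.1759334 ,  0.26804479],
       [-0.99967772,  0.00200547,  0.02530697,  0.07118328],
       [ 0.02526499,  0.17593943,  0.98407672,  1.24221953],
       [ 0.        ,  0.        ,  0.        ,  1.        ]])}
book0_c [([0.228, 
[... 957 characters left out ...]
[ 0.        ,  0.        ,  0.        ,  1.        ]])}
book0_c [([0.233, 0.304, 0.002], 0.76), ([0.662, -0.121, 0.133], 0.73), ([0.442, 0.096, 0.0], 0.69), ([0.374, 0.294, 0.002], 0.6), ([0.664, -0.12, 0.192], 0.58), ([0.4, -0.203, 0.0], 0.43)]
bed_top [([0.658, -0.018, 0.032], 0.83)]
gantry [([0.661, -0.121, 0.131], 0.7)]
bed_post [([0.67, 0.101, 0.048], 0.75)]
t_grip [([0.664, -0.121, 0.195], 0.77)]
shutter_top [([0.505, -0.389, 0.118], 0.64)]
film_can0 [([0.355, -0.298, -0.003], 0.84), ([0.513, 0.194, -0.001], 0.62)]
lens_cap [([0.382, 0.167, 0.002], 0.65)]
spare_lens []
bowl [([0.479, 0.427, -0.006], 0.8)]
tin [([0.395, -0.201, -0.003], 0.72)]
sketchbook [([0.588, 0.527, -0.003], 0.56)]
```

View pics/top0.png

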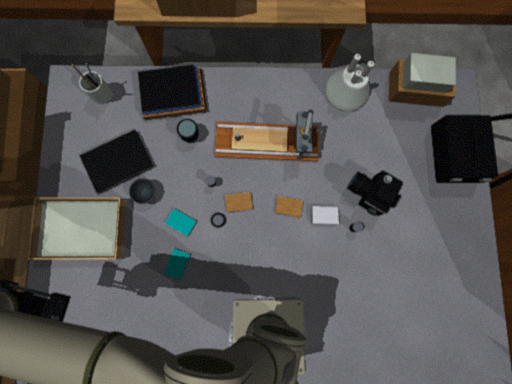

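View pics/side0.png

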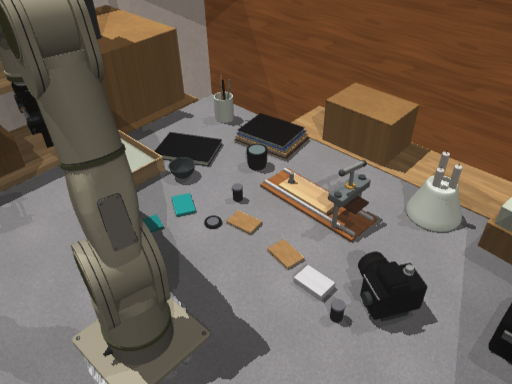

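The top view shows brown books at px (238,202) and (289,206). The look-alikes are the turquoise books at (181,222) and (178,264), plus the white tin at (325,215), and I'll leave those alone. The press is at (265,140) with its bed pulling out to the left (+y), and the camera is at (377,192). Next I'll measure orientations and check a crop.

```bash
cat >> h.py <<'E'
def rects(c,im,z,lo,hi,amin=60,m=None):
    hsv=cv2.cvtColor(im,cv2.COLOR_RGB2HSV);mask=cv2.inRange(hsv,lo,hi)
    mask=cv2.morphologyEx(mask,cv2.MORPH_OPEN,np.ones((2,2),np.uint8))
    out=[]
    for k in cv2.findContours(mask,cv2.RETR_EXTERNAL,cv2.CHAIN_APPROX_NONE)[0]:
        if cv2.contourArea(k)<amin: continue
        P=np.array([ray(c,p,z,m)[:2] for p in k[:,0,:].astype(float)])
        (x,y),(a,b),t=cv2.minAreaRect((P*1000).astype(np.float32))
        if a<b: a,b,t=b,a,t+90
        out.append((round(x/1000,4),round(y/1000,4),round(a),round(b),round((t+90)%180-90,1),k[:,0].mean(0).round().tolist()))
    return out
E
python3 - <<'E'
from h import *
im=snap('top'); hsv=cv2.cvtColor(im,cv2.COLOR_RGB2HSV)
for p in [(238,202),(289,206),(260,140),(225,156),(245,130)]: print(p,hsv[p[1],p[0]])
for R in rects('top',im,.01,(5,110,60),(20,255,255)):
    if R[0]<.85 and abs(R[1])<.6: print(R)
crop=im[100:230,160:420]; cv2.imwrite('pics/crop0.png',cv2.cvtColor(cv2.resize(crop,None,fx=3,fy=3,interpolation=cv2.INTER_CUBIC),cv2.COLOR_RGB2BGR))
E
```

```text
(238, 202) [ 15 151 149]
(289, 206) [ 16 149 144]
(260, 140) [ 17 119 193]
(225, 156) [ 13 167 110]
(245, 130) [ 16 119 184]
(0.4201, -0.079, 89, 58, 80.5, [290.0, 207.0])
(0.4361, 0.0953, 89, 59, -81.7, [239.0, 203.0])
(0.5993, 0.0334, 291, 15, 87.4, [257.0, 157.0])
(0.6613, 0.0356, 285, 77, 87.8, [255.0, 140.0])
(0.7173, 0.0328, 281, 9, 87.4, [257.0, 125.0])
(0.7918, 0.2975, 269, 131, -46.8, [185.0, 104.0])
```

View pics/crop0.png

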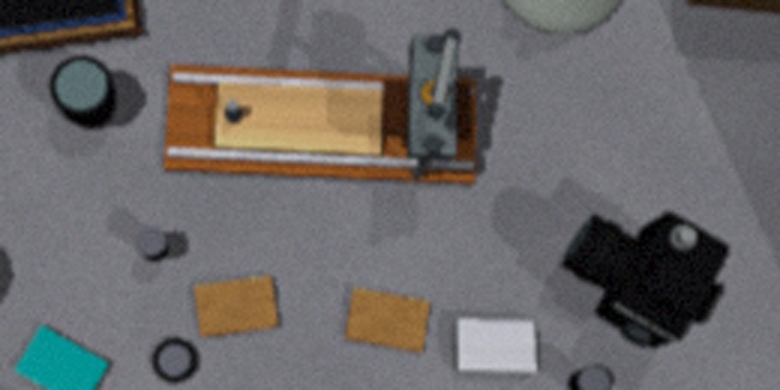

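arm_command:
  xyz:
    - [0.52, -0.505, -0.02]
    - [0.52, -0.505, -0.02]
    - [0.52, -0.505, -0.02]
    - [0.52, -0.505, -0.02]
    - [0.52, -0.505, -0.02]
    - [0.52, -0.505, -0.02]
    - [0.52, -0.505, -0.02]
    - [0.52, -0.505, -0.02]
    - [0.52, -0.505, -0.02]
    - [0.52, -0.505, -0.02]
    - [0.52, -0.505, -0.02]
    - [0.52, -0.505, -0.02]
    - [0.52, -0.505, -0.02]
    - [0.52, -0.505, -0.02]
    - [0.52, -0.505, -0.02]
    - [0.52, -0.505, -0.02]
    - [0.52, -0.505, -0.02]
    - [0.52, -0.505, -0.02]
    - [0.52, -0.505, -0.02]
    - [0.52, -0.505, -0.02]
  rot:
    - [0, 0, -1.377]
    - [0, 0, -1.377]
    - [0, 0, -1.377]
    - [0, 0, -1.377]
    - [0, 0, -1.377]
    - [0, 0, -1.377]
    - [0, 0, -1.377]
    - [0, 0, -1.377]
    - [0, 0, -1.377]
    - [0, 0, -1.377]
    - [0, 0, -1.377]
    - [0, 0, -1.377]
    - [0, 0, -1.377]
    - [0, 0, -1.377]
    - [0, 0, -1.377]
    - [0, 0, -1.377]
    - [0, 0, -1.377]
    - [0, 0, -1.377]
    - [0, 0, -1.377]
    - [0, 0, -1.377]
  grip: 0.6

```text
time: 3.02
ee_pos: [0.6676, 0.1013, 0.2021]
eef_rot: [0.723, 0.691, -0.0, 0.0]
ft_force: [-1.0, 0.6, -0.2]
width: 0.0523
grip_force: 0.0
```

```bash
cat >> h.py <<'E'
from scipy.spatial.transform import Rotation as Ro
def st():
    s=r.read_state();R=Ro.from_quat(s['eef_rot']).as_matrix()
    print('t',round(s['time'],2),'tcp',s['ee_pos'].round(4),'yawclose',round(np.degrees(np.arctan2(R[1,1],R[0,1])),1),'zax',R[:,2].round(3),'F',s['ft_force'].round(1),'T',s['torque'].round(2),'w',round(s['width'],4),'g',round(s['grip_force'],1),'j',s['joint_positions'].round(2))
E
python3 - <<'E'
from h import *
st()
im=snap('wrist','w1'); print(r.camera_model('wrist'))
for l in ['bed_post','bed_top','book0_c','gantry']: print(l,find('wrist',l))
im=snap('top','top1')
for R in rects('top',im,.01,(5,110,60),(20,255,255)):
    if R[0]<.85 and abs(R[1])<.8: print(R)
print(find('top','book0_c'))
E
```

```text
t 3.02 tcp [0.6676 0.1013 0.2021] yawclose -2.6 zax [-0.    -0.001 -1.   ] F [-1.   0.6 -0.2] T [-0.08  0.09  0.03] w 0.0523 g 0.0 j [-0.55  0.48  0.48  1.36 -0.22  1.35 -0.12]
{'fx': 282.9316002678374, 'fy': 282.9316002678374, 'cx': 250.3861684423257, 'cy': 190.06810247736396, 'T': array([[ 0.99900928,  0.04203177,  0.01462127,  0.67071082],
       [-0.04447413,  0.95463354,  0.2944433 ,  0.18428536],
       [-0.00158198, -0.29480186,  0.95555709,  0.36470041],
       [ 0.        ,  0.        ,  0.        ,  1.        ]])}
bed_post [([0.665, 0.11, 0.051], 0.93)]
bed_top [([0.664, -0.015, 0.024], 0.59)]
book0_c [([0.445, 0.105, 0.005], 0.73)]
gantry []
(0.3231, 0.4952, 141, 20, -0.1, [120.0, 236.0])
(0.3561, 0.7809, 219, 75, -18.6, [38.0, 222.0])
(0.4204, -0.0796, 89, 58, 80.0, [290.0, 207.0])
(0.596, -0.0536, 117, 15, 89.6, [282.0, 158.0])
(0.6572, -0.0469, 117, 78, -89.7, [278.0, 142.0])
(0.7918, 0.2975, 269, 131, -46.8, [185.0, 104.0])
[([0.231, 0.302, 0.006], 0.96), ([0.373, 0.299, 0.003], 0.81)]
```

View pics/w1.png

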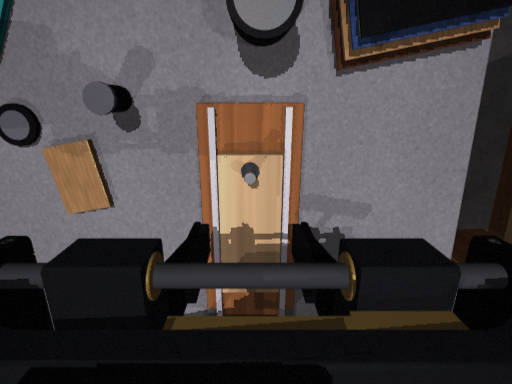

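View pics/top1.png

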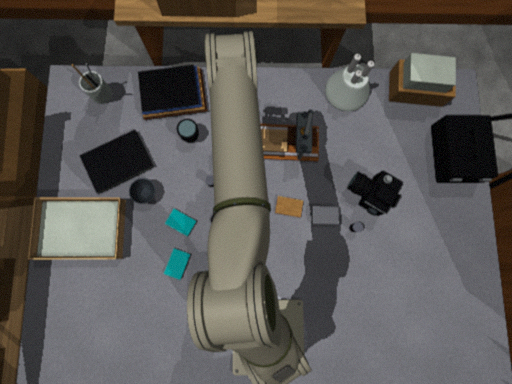

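The wrist view shows the post top at (250,178) and the bed below it. In the top view the only brown book not hidden by the arm is at (289,206), and nothing new has appeared, so there are two books.

Run:
```python
from h import *
print(ray('wrist',(250,178),.064),ray('wrist',(250,168),.030))
im=cv2.cvtColor(cv2.imread('pics/w1.png'),cv2.COLOR_BGR2RGB)
for R in rects('wrist',im,.01,(5,110,60),(22,255,255),300): print(R)
```

```text
[0.66625303 0.10601887 0.064     ] [0.66633953 0.10961712 0.03      ]
(0.6517, -0.138, 231, 23, -2.4, [247.0, 321.0])
(0.8881, -0.1443, 175, 30, -2.4, [400.0, 320.0])
(0.6415, -0.1017, 48, 40, -0.1, [240.0, 303.0])
(0.4424, 0.0998, 90, 60, -82.2, [78.0, 177.0])
(0.6668, 0.0973, 173, 130, 87.8, [250.0, 154.0])
(0.8623, 0.2688, 173, 62, 8.1, [404.0, 37.0])
```

arm_command:
  xyz:
    - [-0.001, 0.006, -0.04]
    - [-0.001, 0.006, -0.08]
    - [-0.001, 0.006, -0.12]
    - [-0.001, 0.006, -0.145]
    - [-0.001, 0.006, -0.165]
    - [-0.001, 0.006, -0.167]
    - [-0.001, 0.006, -0.167]
    - [-0.001, 0.006, -0.167]
  rot:
    - [0, 0, 0]
    - [0, 0, 0]
    - [0, 0, 0]
    - [0, 0, 0]
    - [0, 0, 0]
    - [0, 0, 0]
    - [0, 0, 0]
    - [0, 0, 0]

```text
time: 4.03
ee_pos: [0.6671, 0.1088, 0.0373]
eef_rot: [0.722, 0.691, 0.001, 0.001]
ft_force: [-0.0, -0.6, 0.5]
width: 0.0526
grip_force: 0.0
```

arm_command:
  xyz:
    - [0, 0, 0]
    - [0, 0, 0]
    - [0, 0, 0]
    - [0, 0, 0]
    - [0, 0, 0]
    - [0, 0, 0]
    - [0, 0.006, 0]
    - [0.0005, 0.014, 0]
    - [0.001, 0.022, 0]
    - [0.001, 0.03, 0]
    - [0.002, 0.038, 0]
    - [0.002, 0.046, 0]
    - [0.002, 0.054, 0]
    - [0.003, 0.062, 0]
    - [0.003, 0.068, 0]
    - [0.003, 0.074, 0]
    - [0.003, 0.074, 0]
    - [0.003, 0.074, 0]
  rot:
    - [0, 0, 0]
    - [0, 0, 0]
    - [0, 0, 0]
    - [0, 0, 0]
    - [0, 0, 0]
    - [0, 0, 0]
    - [0, 0, 0]
    - [0, 0, 0]
    - [0, 0, 0]
    - [0, 0, 0]
    - [0, 0, 0]
    - [0, 0, 0]
    - [0, 0, 0]
    - [0, 0, 0]
    - [0, 0, 0]
    - [0, 0, 0]
    - [0, 0, 0]
    - [0, 0, 0]
  grip: 0
  squeeze: 20

```text
time: 5.53
ee_pos: [0.6702, 0.1805, 0.0358]
eef_rot: [0.723, 0.691, -0.0, 0.002]
ft_force: [5.0, -6.2, -0.6]
width: 0.0133
grip_force: 20.0
```

arm_command:
  xyz:
    - [0, 0, 0]
    - [0, 0, 0]
    - [0, 0, 0]
    - [0, 0, 0.03]
    - [0, 0, 0.07]
    - [0, 0, 0.11]
    - [-0.228, -0.11, 0.14]
    - [-0.228, -0.11, 0.14]
    - [-0.228, -0.11, 0.14]
    - [-0.228, -0.11, 0.14]
    - [-0.228, -0.11, 0.14]
    - [-0.228, -0.11, 0.14]
    - [-0.228, -0.11, 0.14]
    - [-0.228, -0.11, 0.14]
    - [-0.228, -0.11, 0.14]
    - [-0.228, -0.11, 0.14]
  rot:
    - [0, 0, 0]
    - [0, 0, 0]
    - [0, 0, 0]
    - [0, 0, 0]
    - [0, 0, 0]
    - [0, 0, 0]
    - [0, 0, 0.18]
    - [0, 0, 0.18]
    - [0, 0, 0.18]
    - [0, 0, 0.18]
    - [0, 0, 0.18]
    - [0, 0, 0.18]
    - [0, 0, 0.18]
    - [0, 0, 0.18]
    - [0, 0, 0.18]
    - [0, 0, 0.18]
  grip: 0.9

```text
time: 6.87
ee_pos: [0.442, 0.0733, 0.1757]
eef_rot: [0.657, 0.754, 0.0, 0.0]
ft_force: [0.1, 0.4, 1.1]
width: 0.0782
grip_force: 0.0
```

Run:
```python
from h import *
st()
im=snap('wrist','w2')
for l in ['book0_c','bed_post','bed_top']: print(l,find('wrist',l))
for R in rects('wrist',im,.01,(5,110,60),(22,255,255),300): print(R)
for R in rects('wrist',im,.028,(14,80,140),(22,135,255),300): print('bed',R)
im=snap('top')
for R in rects('top',im,.01,(5,110,60),(20,255,255)):
    if R[0]<.85 and abs(R[1])<.5: print(R)
print(find('top','bed_top'),find('top','bed_post'))
```

```text
t 6.87 tcp [0.442  0.0733 0.1757] yawclose 7.8 zax [ 0. -0. -1.] F [0.1 0.4 1.1] T [-0.08 -0.01 -0.01] w 0.0782 g 0.0 j [-0.72 -0.05  0.44  1.99  0.02  1.2  -0.15]
book0_c [([0.445, 0.1, 0.006], 0.72)]
bed_post [([0.669, 0.171, 0.05], 0.82)]
bed_top [([0.665, 0.05, 0.023], 0.98)]
(0.5166, -0.1346, 79, 20, 2.9, [285.0, 321.0])
(0.447, -0.1458, 55, 21, 7.9, [235.0, 321.0])
(0.7157, -0.1053, 153, 28, 7.9, [429.0, 319.0])
(0.6009, -0.1138, 78, 27, -6.0, [343.0, 320.0])
(0.4224, -0.103, 60, 38, -9.0, [221.0, 298.0])
(0.4323, -0.0402, 62, 23, 1.9, [230.0, 257.0])
(0.7287, 0.0912, 137, 6, 87.5, [489.0, 188.0])
(0.4424, 0.0979, 89, 59, -82.2, [254.0, 151.0])
(0.6089, 0.0796, 210, 27, 84.4, [394.0, 175.0])
bed (0.4421, 0.1016, 83, 56, -82.4, [256.0, 148.0])
bed (0.6662, 0.1055, 170, 78, 87.4, [459.0, 157.0])Traceback (most recent call last):
  File "<stdin>", line 8, in <module>
  File "h.py", line 26, in rects
    P=np.array([ray(c,p,z,m)[:2] for p in k[:,0,:].astype(float)])
                ~~~^^^^^^^^^
  File "h.py", line 17, in ray
    m=m or r.camera_model(c);T=np.array(m['T'])
           ~~~~~~~~~~~~~~^^^
ValueError: time passes only in moves, steps and waits
```

View pics/w2.png

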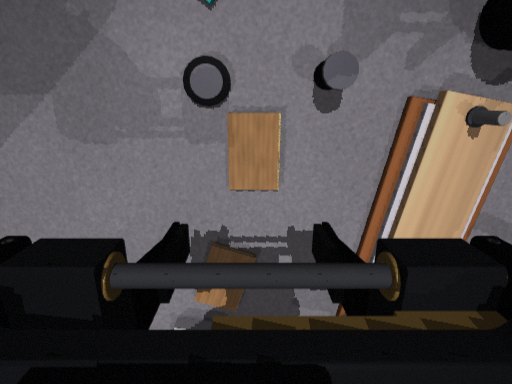

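The book is centred at (254,151), with its long side along the tool. I'll descend on it and grip.

arm_command:
  xyz:
    - [0.001, 0.027, -0.03]
    - [0.001, 0.027, -0.07]
    - [0.001, 0.027, -0.11]
    - [0.001, 0.027, -0.14]
    - [0.001, 0.027, -0.16]
    - [0.001, 0.027, -0.168]
    - [0.001, 0.027, -0.172]
    - [0.001, 0.027, -0.172]
    - [0.001, 0.027, -0.172]
  rot:
    - [0, 0, 0]
    - [0, 0, 0]
    - [0, 0, 0]
    - [0, 0, 0]
    - [0, 0, 0]
    - [0, 0, 0]
    - [0, 0, 0]
    - [0, 0, 0]
    - [0, 0, 0]

```text
time: 7.87
ee_pos: [0.4431, 0.0997, 0.0046]
eef_rot: [0.657, 0.753, 0.001, 0.0]
ft_force: [-0.3, 0.7, -0.5]
width: 0.0783
grip_force: 0.0
```

arm_command:
  xyz:
    - [0, 0, 0]
    - [0, 0, 0]
    - [0, 0, 0]
    - [0, 0, 0]
    - [0, 0, 0]
    - [0, 0, 0.01]
    - [0, 0, 0.04]
    - [0, 0, 0.08]
    - [0, 0, 0.12]
    - [0, 0, 0.12]
  rot:
    - [0, 0, 0]
    - [0, 0, 0]
    - [0, 0, 0]
    - [0, 0, 0]
    - [0, 0, 0]
    - [0, 0, 0]
    - [0, 0, 0]
    - [0, 0, 0]
    - [0, 0, 0]
    - [0, 0, 0]
  grip: 0
  squeeze: 25

```text
time: 8.7
ee_pos: [0.4458, 0.1003, 0.131]
eef_rot: [0.658, 0.753, 0.005, 0.002]
ft_force: [1.7, 0.9, -0.3]
width: 0.0594
grip_force: 25.0
```

Run:
```python
from h import *
st()
```

```text
t 8.7 tcp [0.4458 0.1003 0.131 ] yawclose 7.7 zax [ 0.009  0.005 -1.   ] F [ 1.7  0.9 -0.3] T [-0.02 -0.07 -0.05] w 0.0594 g 25.0 j [-0.75  0.02  0.44  2.03 -0.01  1.09 -0.17]
```

arm_command:
  xyz:
    - [0.03, -0.007, 0]
    - [0.065, -0.014, 0]
    - [0.1, -0.021, 0]
    - [0.135, -0.028, 0]
    - [0.17, -0.036, 0]
    - [0.2, -0.042, 0]
    - [0.215, -0.046, 0]
    - [0.222, -0.048, 0]
    - [0.222, -0.048, 0]
    - [0.222, -0.048, 0]
    - [0.222, -0.048, 0]
    - [0.222, -0.048, 0]
  rot:
    - [0, 0, -0.03]
    - [0, 0, -0.06]
    - [0, 0, -0.09]
    - [0, 0, -0.12]
    - [0, 0, -0.15]
    - [0, 0, -0.17]
    - [0, 0, -0.18]
    - [0, 0, -0.18]
    - [0, 0, -0.18]
    - [0, 0, -0.18]
    - [0, 0, -0.18]
    - [0, 0, -0.18]

```text
time: 9.7
ee_pos: [0.6634, 0.0521, 0.124]
eef_rot: [0.722, 0.692, 0.0, -0.0]
ft_force: [0.9, 0.0, -0.7]
width: 0.0594
grip_force: 25.0
```

Run:
```python
from h import *
st()
im=snap('wrist','w3')
for l in ['book0_c','bed_post','bed_top']: print(l,find('wrist',l))
for R in rects('wrist',im,.028,(14,80,140),(22,135,255),300): print('bed',R)
```

```text
t 9.7 tcp [0.6634 0.0521 0.124 ] yawclose -2.5 zax [-0.     0.001 -1.   ] F [ 0.9  0.  -0.7] T [-0.09  0.04  0.  ] w 0.0594 g 25.0 j [-0.52  0.52  0.52  1.49 -0.27  1.2  -0.  ]
book0_c [([0.664, 0.053, 0.124], 0.58)]
bed_post [([0.67, 0.173, 0.048], 0.69)]
bed_top []
bed (0.6693, 0.1331, 116, 79, 87.5, [253.0, 95.0])
```

View pics/w3.png

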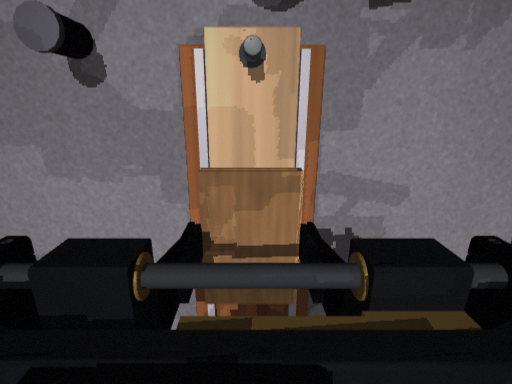

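arm_command:
  xyz:
    - [0.001, 0, -0.03]
    - [0.001, 0, -0.06]
    - [0.001, 0, -0.075]
    - [0.001, 0, -0.083]
    - [0.001, 0, -0.088]
    - [0.001, 0, -0.091]
    - [0.001, 0, -0.091]
    - [0.001, 0, -0.091]
    - [0.001, 0, -0.091]
  rot:
    - [0, 0, 0]
    - [0, 0, 0]
    - [0, 0, 0]
    - [0, 0, 0]
    - [0, 0, 0]
    - [0, 0, 0]
    - [0, 0, 0]
    - [0, 0, 0]
    - [0, 0, 0]

```text
time: 10.65
ee_pos: [0.6659, 0.0515, 0.0337]
eef_rot: [0.722, 0.691, 0.001, 0.0]
ft_force: [-0.2, -0.7, -0.1]
width: 0.0598
grip_force: 25.0
```

arm_command:
  xyz:
    - [0, 0, 0]
    - [0, 0, 0]
    - [0, 0, 0]
    - [0, 0, 0]
    - [0, 0, 0.02]
    - [0, 0, 0.05]
    - [0, 0, 0.09]
    - [-0.1, -0.08, 0.12]
    - [-0.243, -0.105, 0.14]
    - [-0.243, -0.105, 0.14]
    - [-0.243, -0.105, 0.14]
    - [-0.243, -0.105, 0.14]
    - [-0.243, -0.105, 0.14]
    - [-0.243, -0.105, 0.14]
    - [-0.243, -0.105, 0.14]
    - [-0.243, -0.105, 0.14]
    - [-0.243, -0.105, 0.14]
    - [-0.243, -0.105, 0.14]
  rot:
    - [0, 0, 0]
    - [0, 0, 0]
    - [0, 0, 0]
    - [0, 0, 0]
    - [0, 0, 0]
    - [0, 0, 0]
    - [0, 0, 0]
    - [0, 0, -0.07]
    - [0, 0, -0.13]
    - [0, 0, -0.13]
    - [0, 0, -0.13]
    - [0, 0, -0.13]
    - [0, 0, -0.13]
    - [0, 0, -0.13]
    - [0, 0, -0.13]
    - [0, 0, -0.13]
    - [0, 0, -0.13]
    - [0, 0, -0.13]
  grip: 0.88

```text
time: 12.15
ee_pos: [0.4229, -0.0532, 0.1725]
eef_rot: [0.766, 0.643, -0.0, 0.0]
ft_force: [0.5, 0.4, 0.1]
width: 0.0765
grip_force: 0.0
```

Run:
```python
from h import *
st()
im=snap('wrist','w4')
for R in rects('wrist',im,.01,(5,110,60),(22,255,255),300): print(R)
print(find('wrist','book0_c'))
im=snap('top','t4');m=r.camera_model('top')
for R in rects('top',im,.03,(5,140,60),(20,255,255)):
    if R[0]<.75 and abs(R[1])<.5: print(R)
print(find('top','book0_c'))
```

```text
t 12.15 tcp [ 0.4229 -0.0532  0.1725] yawclose -9.9 zax [ 0.    -0.001 -1.   ] F [0.5 0.4 0.1] T [-0.15  0.02  0.03] w 0.0765 g 0.0 j [-0.63 -0.13  0.61  2.05  0.08  1.2  -0.22]
(0.6073, -0.3001, 124, 27, -9.9, [413.0, 319.0])
(0.4273, -0.077, 90, 60, 80.0, [258.0, 191.0])
(0.6636, -0.0681, 129, 79, 87.4, [455.0, 143.0])
(0.6854, 0.0414, 83, 70, 82.2, [480.0, 45.0])
(0.6042, -0.0367, 266, 16, 87.5, [406.0, 119.0])
[([0.669, 0.056, 0.034], 0.84)]
(0.595, 0.0618, 230, 14, 87.6, [249.0, 157.0])
(0.6491, -0.0536, 98, 73, -89.7, [282.0, 143.0])
(0.6594, 0.046, 88, 59, -89.7, [253.0, 139.0])
[([0.23, 0.302, 0.004], 0.91), ([0.372, 0.298, 0.001], 0.62), ([0.656, -0.113, 0.192], 0.39)]
```

View pics/w4.png

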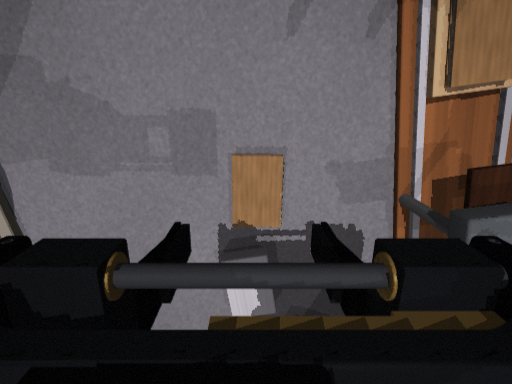

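The second brown book is at (258,191) and well aligned with the tool. I'll grip it.

arm_command:
  xyz:
    - [0.0045, -0.0235, -0.03]
    - [0.0045, -0.0235, -0.07]
    - [0.0045, -0.0235, -0.11]
    - [0.0045, -0.0235, -0.14]
    - [0.0045, -0.0235, -0.158]
    - [0.0045, -0.0235, -0.165]
    - [0.0045, -0.0235, -0.168]
    - [0.0045, -0.0235, -0.168]
    - [0.0045, -0.0235, -0.168]
  rot:
    - [0, 0, 0]
    - [0, 0, 0]
    - [0, 0, 0]
    - [0, 0, 0]
    - [0, 0, 0]
    - [0, 0, 0]
    - [0, 0, 0]
    - [0, 0, 0]
    - [0, 0, 0]

```text
time: 13.1
ee_pos: [0.4277, -0.0771, 0.0056]
eef_rot: [0.766, 0.643, 0.001, 0.0]
ft_force: [1.0, -0.8, 0.2]
width: 0.0767
grip_force: 0.0
```

arm_command:
  xyz:
    - [0, 0, 0]
    - [0, 0, 0]
    - [0, 0, 0]
    - [0, 0, 0]
    - [0, 0, 0]
    - [0, 0, 0.01]
    - [0, 0, 0.04]
    - [0, 0, 0.08]
    - [0, 0, 0.12]
    - [0.035, 0.02, 0.12]
    - [0.07, 0.04, 0.12]
    - [0.105, 0.06, 0.12]
    - [0.14, 0.08, 0.12]
    - [0.175, 0.1, 0.12]
    - [0.205, 0.115, 0.12]
    - [0.225, 0.124, 0.12]
    - [0.238, 0.128, 0.12]
    - [0.238, 0.128, 0.12]
    - [0.238, 0.128, 0.12]
    - [0.238, 0.128, 0.12]
  rot:
    - [0, 0, 0]
    - [0, 0, 0]
    - [0, 0, 0]
    - [0, 0, 0]
    - [0, 0, 0]
    - [0, 0, 0]
    - [0, 0, 0]
    - [0, 0, 0]
    - [0, 0, 0]
    - [0, 0, 0.02]
    - [0, 0, 0.05]
    - [0, 0, 0.08]
    - [0, 0, 0.1]
    - [0, 0, 0.12]
    - [0, 0, 0.13]
    - [0, 0, 0.13]
    - [0, 0, 0.13]
    - [0, 0, 0.13]
    - [0, 0, 0.13]
    - [0, 0, 0.13]
  grip: 0
  squeeze: 25

```text
time: 14.77
ee_pos: [0.6639, 0.05, 0.1249]
eef_rot: [0.723, 0.691, -0.0, 0.0]
ft_force: [-0.2, 0.6, -0.2]
width: 0.0595
grip_force: 25.0
```

Run:
```python
from h import *
st()
im=snap('wrist','w5')
print(find('wrist','book0_c'),find('wrist','bed_post'))
for R in rects('wrist',im,.028,(14,80,140),(22,135,255),300): print('bed',R)
im=snap('top','t5');m=r.camera_model('top')
for R in rects('top',im,.03,(5,140,60),(20,255,255)):
    if R[0]<.75 and abs(R[1])<.5: print(R)
```

```text
t 14.77 tcp [0.6639 0.05   0.1249] yawclose -2.6 zax [-0.    -0.001 -1.   ] F [-0.2  0.6 -0.2] T [-0.07  0.04  0.02] w 0.0595 g 25.0 j [-0.58  0.54  0.61  1.49 -0.32  1.21  0.03]
[] [([0.669, 0.174, 0.049], 0.68)]
bed (0.669, 0.1338, 117, 79, 87.5, [247.0, 96.0])
```

View pics/w5.png

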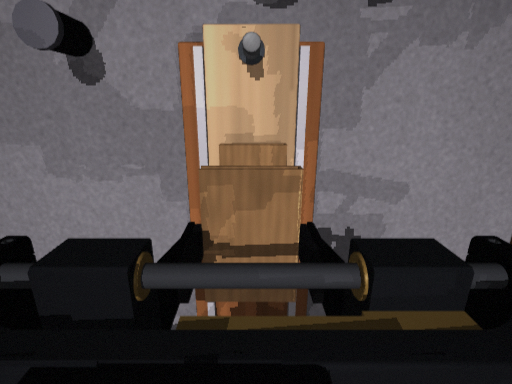

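Book A lies on the bed with its far edge at row 143, columns 219–286. The held book's far edge is at row 167, columns 200–302.

Run:
```python
from h import *
for uv,z in [((219,143.5),.038),((286.5,142.5),.038),((200,167),.1293),((302,167),.1293)]: print(ray('wrist',uv,z).round(4))
```

```text
[0.6385 0.0991 0.038 ]
[0.6978 0.0973 0.038 ]
[0.6374 0.0983 0.1293]
[0.6955 0.0957 0.1293]
```

arm_command:
  xyz:
    - [0.001, 0, -0.025]
    - [0.001, 0, -0.05]
    - [0.001, 0, -0.065]
    - [0.001, 0, -0.073]
    - [0.001, 0, -0.078]
    - [0.001, 0, -0.08]
    - [0.001, 0, -0.08]
    - [0.001, 0, -0.08]
    - [0.001, 0, -0.08]
  rot:
    - [0, 0, 0]
    - [0, 0, 0]
    - [0, 0, 0]
    - [0, 0, 0]
    - [0, 0, 0]
    - [0, 0, 0]
    - [0, 0, 0]
    - [0, 0, 0]
    - [0, 0, 0]

```text
time: 15.72
ee_pos: [0.6663, 0.0509, 0.0457]
eef_rot: [0.722, 0.691, 0.001, 0.0]
ft_force: [0.5, 0.3, -0.9]
width: 0.0594
grip_force: 25.0
```

arm_command:
  xyz:
    - [0, 0, 0]
    - [0, 0, 0]
    - [0, 0, 0]
    - [0, 0, 0]
    - [0, 0, 0.02]
    - [0, 0, 0.05]
    - [0, 0, 0.09]
    - [0.005, 0.06, 0.1]
    - [0.005, 0.122, 0.1]
    - [0.005, 0.122, 0.1]
    - [0.005, 0.122, 0.1]
    - [0.005, 0.122, 0.1]
    - [0.005, 0.122, 0.1]
    - [0.005, 0.122, 0.1]
  rot:
    - [0, 0, 0]
    - [0, 0, 0]
    - [0, 0, 0]
    - [0, 0, 0]
    - [0, 0, 0]
    - [0, 0, 0]
    - [0, 0, 0]
    - [0, 0, 0]
    - [0, 0, 0]
    - [0, 0, 0]
    - [0, 0, 0]
    - [0, 0, 0]
    - [0, 0, 0]
    - [0, 0, 0]
  grip: 0.88

```text
time: 16.88
ee_pos: [0.6709, 0.171, 0.1446]
eef_rot: [0.723, 0.691, -0.0, 0.0]
ft_force: [0.2, -0.7, -0.5]
width: 0.0768
grip_force: 0.0
```

Run:
```python
from h import *
st()
im=snap('wrist','w6');m=r.camera_model('wrist')
print(find('wrist','book0_c'),find('wrist','bed_post'))
for R in rects('wrist',im,.048,(5,140,60),(22,255,255),300,m): print(R)
im=snap('side','s6'); cv2.imwrite('pics/s6c.png',cv2.cvtColor(cv2.resize(im[130:270,180:440],None,fx=3,fy=3,interpolation=cv2.INTER_CUBIC),cv2.COLOR_RGB2BGR))
print(find('side','book0_c'))
im=snap('top');m=r.camera_model('top')
for R in rects('top',im,.04,(5,140,60),(20,255,255),60,m):
    if R[0]<.75 and abs(R[1])<.5: print(R)
```

```text
t 16.88 tcp [0.6709 0.171  0.1446] yawclose -2.6 zax [ 0.    -0.001 -1.   ] F [ 0.2 -0.7 -0.5] T [-0.13  0.05  0.  ] w 0.0768 g 0.0 j [-0.71  0.58  0.59  1.38 -0.33  1.27 -0.15]
[] [([0.668, 0.174, 0.05], 0.63)]
(0.7664, 0.0287, 316, 53, -2.6, [332.0, 319.0])
(0.7179, 0.1399, 99, 19, 89.7, [301.0, 214.0])
(0.6195, 0.1446, 99, 18, 83.8, [199.0, 214.0])
[([0.665, 0.05, 0.029], 0.7), ([0.374, 0.295, 0.003], 0.56), ([0.235, 0.305, 0.003], 0.48), ([0.667, 0.05, 0.031], 0.4)]
(0.5907, 0.0343, 180, 12, 88.3, [257.0, 157.0])
(0.6275, -0.0318, 55, 29, -89.7, [275.0, 148.0])
(0.658, 0.0462, 88, 62, -89.7, [253.0, 138.0])
```

View pics/s6c.png

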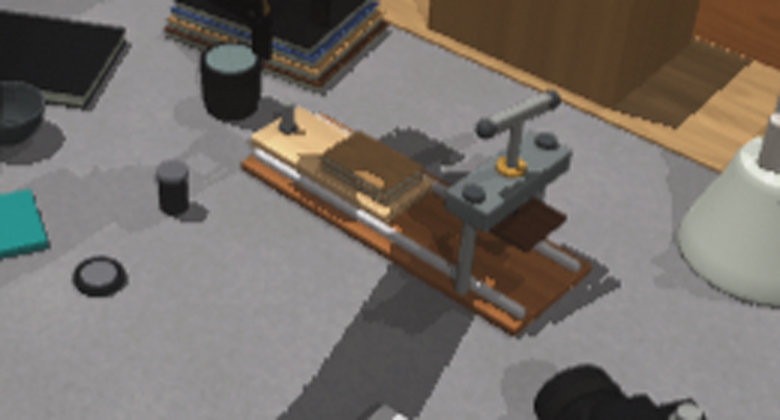

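The two books sit in a neat stack on the bed at about (375,165) in the crop. Next I'll grip the post and push the bed home.

arm_command:
  xyz:
    - [-0.002, 0.002, -0.035]
    - [-0.002, 0.002, -0.07]
    - [-0.002, 0.002, -0.095]
    - [-0.002, 0.002, -0.107]
    - [-0.002, 0.002, -0.107]
    - [-0.002, 0.002, -0.107]
    - [-0.002, 0.002, -0.107]
  rot:
    - [0, 0, 0]
    - [0, 0, 0]
    - [0, 0, 0]
    - [0, 0, 0]
    - [0, 0, 0]
    - [0, 0, 0]
    - [0, 0, 0]

```text
time: 17.77
ee_pos: [0.6701, 0.175, 0.0398]
eef_rot: [0.723, 0.691, 0.001, 0.001]
ft_force: [0.3, -0.2, 1.0]
width: 0.0765
grip_force: 0.0
```

arm_command:
  xyz:
    - [0, 0, 0]
    - [0, 0, 0]
    - [0, 0, 0]
    - [0, 0, 0]
    - [0, 0, 0]
    - [0, 0, 0]
    - [0, -0.002, 0]
    - [0, -0.006, 0]
    - [-0.0005, -0.012, 0]
    - [-0.001, -0.02, 0]
    - [-0.001, -0.029, 0]
    - [-0.002, -0.038, 0]
    - [-0.002, -0.047, 0]
    - [-0.0025, -0.056, 0]
    - [-0.003, -0.065, 0]
    - [-0.003, -0.074, 0]
    - [-0.0035, -0.082, 0]
    - [-0.004, -0.088, 0]
    - [-0.004, -0.092, 0]
    - [-0.004, -0.094, 0]
  rot:
    - [0, 0, 0]
    - [0, 0, 0]
    - [0, 0, 0]
    - [0, 0, 0]
    - [0, 0, 0]
    - [0, 0, 0]
    - [0, 0, 0]
    - [0, 0, 0]
    - [0, 0, 0]
    - [0, 0, 0]
    - [0, 0, 0]
    - [0, 0, 0]
    - [0, 0, 0]
    - [0, 0, 0]
    - [0, 0, 0]
    - [0, 0, 0]
    - [0, 0, 0]
    - [0, 0, 0]
    - [0, 0, 0]
    - [0, 0, 0]
  grip: 0
  squeeze: 20

```text
time: 19.43
ee_pos: [0.6647, 0.0803, 0.0376]
eef_rot: [0.723, 0.691, 0.0, 0.0]
ft_force: [0.0, 1.7, -0.0]
width: 0.0005
grip_force: 0.4
```

arm_command:
  xyz:
    - [0, -0.002, 0]
    - [0, -0.006, 0]
    - [-0.0005, -0.012, 0]
    - [-0.001, -0.02, 0]
    - [-0.001, -0.029, 0]
    - [-0.002, -0.038, 0]
    - [-0.002, -0.047, 0]
    - [-0.0025, -0.055, 0]
    - [-0.003, -0.061, 0]
    - [-0.003, -0.066, 0]
    - [-0.003, -0.07, 0]
    - [-0.003, -0.073, 0]
    - [-0.003, -0.076, 0]
    - [-0.0035, -0.078, 0]
    - [-0.0035, -0.08, 0]
    - [-0.0035, -0.08, 0]
  rot:
    - [0, 0, 0]
    - [0, 0, 0]
    - [0, 0, 0]
    - [0, 0, 0]
    - [0, 0, 0]
    - [0, 0, 0]
    - [0, 0, 0]
    - [0, 0, 0]
    - [0, 0, 0]
    - [0, 0, 0]
    - [0, 0, 0]
    - [0, 0, 0]
    - [0, 0, 0]
    - [0, 0, 0]
    - [0, 0, 0]
    - [0, 0, 0]

```text
time: 20.77
ee_pos: [0.6612, 0.0004, 0.0376]
eef_rot: [0.723, 0.691, -0.0, 0.0]
ft_force: [-0.1, 0.1, -0.2]
width: 0.0003
grip_force: 0.0
```

Run:
```python
from h import *
st()
```

```text
t 20.77 tcp [6.612e-01 4.000e-04 3.760e-02] yawclose -2.5 zax [ 0. -0. -1.] F [-0.1  0.1 -0.2] T [-0.05  0.07  0.02] w 0.0003 g 0.0 j [-0.49  0.62  0.58  1.57 -0.37  1.06  0.14]
```

Run:
```python
from h import *
a=snap('side');b=snap('top')
print(find('top','book0_c'),find('top','bed_post'),find('top','bed_top'),find('side','bed_post'))
c=np.vstack([cv2.resize(a[130:270,180:440],(780,300)),cv2.resize(b[100:200,190:450],(780,300))])
cv2.imwrite('pics/c7.png',cv2.cvtColor(c,cv2.COLOR_RGB2BGR))
```

```text
[([0.227, 0.304, 0.004], 0.92), ([0.373, 0.296, 0.003], 0.69), ([0.35, -0.301, 0.0], 0.39)] [([0.67, 0.174, 0.049], 0.81)] [([0.661, 0.052, 0.02], 0.84)] [([0.671, 0.171, 0.049], 0.64)]
```

View pics/c7.png

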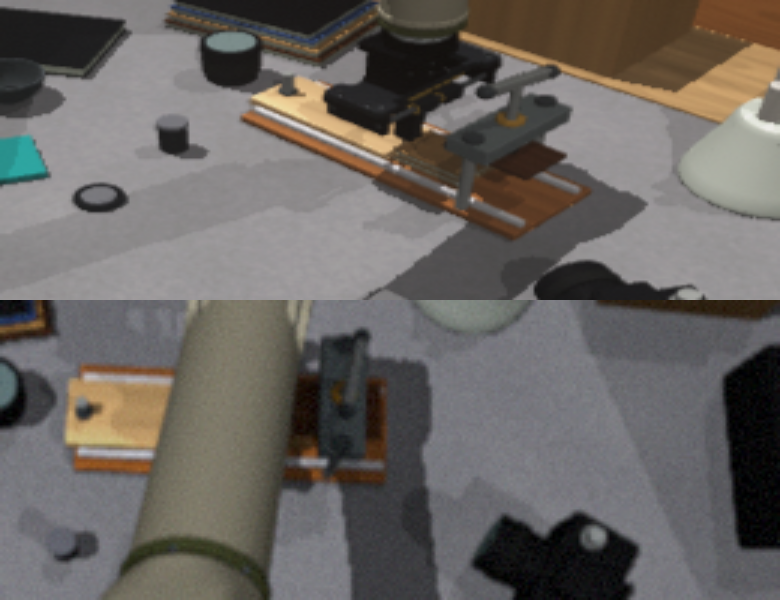

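The post slipped: the bed is still out (post at about (85,405) in the lower half) and the fingers shoved the upper part of the pile toward the bridge. I'll raise the arm and inspect.

arm_command:
  xyz:
    - [0, 0.005, 0.04]
    - [0, 0.005, 0.08]
    - [0, 0.005, 0.12]
    - [0, 0.005, 0.16]
    - [0, 0.005, 0.2]
    - [0, 0.005, 0.24]
    - [0, -0.03, 0.25]
    - [0, -0.07, 0.25]
    - [0, -0.08, 0.25]
    - [0, -0.08, 0.25]
    - [0, -0.08, 0.25]
  rot:
    - [0, 0, 0]
    - [0, 0, 0]
    - [0, 0, 0]
    - [0, 0, 0]
    - [0, 0, 0]
    - [0, 0, 0]
    - [0, 0, 0]
    - [0, 0, 0]
    - [0, 0, 0]
    - [0, 0, 0]
    - [0, 0, 0]
  grip: 0.5

```text
time: 21.98
ee_pos: [0.661, -0.08, 0.2874]
eef_rot: [0.723, 0.691, -0.0, -0.0]
ft_force: [-0.1, 1.4, -0.1]
width: 0.0433
grip_force: 0.0
```

Run:
```python
from h import *
st()
w_=snap('wrist','w8');print(find('wrist','book0_c'),find('wrist','bed_top'));a=snap('side','s8')
c=np.vstack([cv2.resize(a[170:260,240:400],(533,300),interpolation=cv2.INTER_CUBIC),cv2.resize(w_[0:220,100:400],(533,300))[:, :533]])
cv2.imwrite('pics/c8.png',cv2.cvtColor(c,cv2.COLOR_RGB2BGR))
```

```text
t 21.98 tcp [ 0.661  -0.08    0.2874] yawclose -2.6 zax [-0.  0. -1.] F [-0.1  1.4 -0.1] T [-0.1   0.05 -0.02] w 0.0433 g 0.0 j [-0.41  0.46  0.68  1.26 -0.28  1.51  0.19]
[([0.393, -0.197, 0.002], 0.32)] [([0.662, 0.057, 0.026], 0.82)]
```

View pics/c8.png

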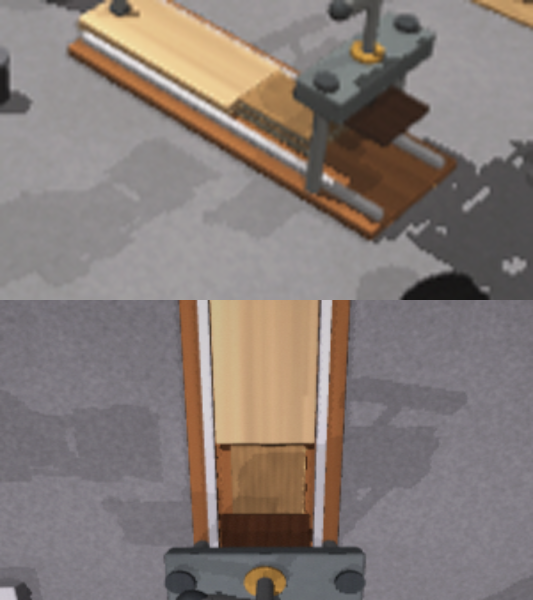

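Both books were pushed off the bed. They lie stacked on the base between the rails, against the bed's front edge (book px in w8 about 231–272, rows 107–157). I'll measure them precisely.

Run:
```python
from h import *
im=cv2.cvtColor(cv2.imread('pics/w8.png'),cv2.COLOR_BGR2RGB)
g=cv2.cvtColor(im,cv2.COLOR_RGB2GRAY)
for row in (115,130,145):
    print(row,im[row,205:300:1].sum(1).tolist())
for uv,z in [((230.6,128),.032),((272.2,128),.032),((250,106.5),.028),((250,157),.032),((221.5,90),.028),((276,90),.028)]: print(uv,ray('wrist',uv,z).round(4))
```

```text
115 [357, 284, 320, 310, 310, 318, 309, 292, 276, 285, 468, 617, 621, 617, 611, 483, 138, 159, 292, 317, 300, 296, 290, 295, 305, 336, 352, 346, 342, 350, 373, 367, 341, 337, 350, 361, 355, 312, 318, 325, 308, 304, 320, 336, 320, 300, 300, 301, 286, 281, 288, 298, 295, 289, 299, 313, 313, 304, 305, 314, 303, 291, 292, 308, 309, 317, 340, 152, 284, 279, 254, 248, 275, 553, 549, 550, 549, 541, 389, 266, 259, 267, 265, 258, 254, 255, 243, 232, 343, 344, 337, 338, 328, 339, 343]
130 [350, 347, 312, 313, 309, 306, 302, 304, 291, 259, 325, 611, 612, 616, 617, 590, 266, 204, 286, 279, 307, 297, 306, 300, 304, 324, 345, 357, 346, 287, 294, 307, 308, 306, 311, 309, 298, 290, 312, 318, 300, 286, 298, 312, 308, 306, 310, 312, 307, 311, 317, 322, 315, 304, 319, 324, 309, 303, 308, 316, 309, 303, 310, 316, 316, 370, 304, 290, 283, 262, 254, 251, 277, 546, 544, 548, 544, 525, 255, 261, 258, 268, 260, 257, 254, 255, 255, 304, 334, 326, 332, 347, 351, 353, 341]
145 [364, 340, 242, 276, 276, 277, 278, 279, 273, 267, 283, 430, 559, 556, 560, 554, 430, 109, 197, 251, 260, 297, 296, 301, 296, 295, 304, 310, 264, 264, 277, 283, 262, 258, 265, 263, 266, 254, 262, 277, 273, 266, 262, 272, 269, 258, 271, 280, 278, 272, 268, 272, 296, 288, 306, 307, 294, 303, 312, 317, 297, 296, 306, 318, 312, 324, 284, 290, 281, 262, 259, 260, 462, 545, 547, 542, 530, 388, 256, 256, 262, 261, 258, 254, 245, 246, 240, 331, 333, 343, 348, 336, 339, 355, 360]
(230.6, 128) [ 0.6342 -0.0296  0.032 ]
(272.2, 128) [ 0.6943 -0.0322  0.032 ]
(250, 106.5) [ 0.6635 -0.0011  0.028 ]
(250, 157) [ 0.6604 -0.0732  0.032 ]
(221.5, 90) [0.6244 0.0229 0.028 ]
(276, 90) [0.701  0.0196 0.028 ]
```

arm_command:
  xyz:
    - [0.0025, 0.035, 0]
    - [0.0025, 0.055, 0]
    - [0.0025, 0.055, -0.04]
    - [0.0025, 0.055, -0.08]
    - [0.0025, 0.055, -0.12]
    - [0.0025, 0.055, -0.16]
    - [0.0025, 0.055, -0.2]
    - [0.0025, 0.055, -0.23]
    - [0.0025, 0.055, -0.247]
    - [0.0025, 0.055, -0.25]
    - [0.0025, 0.055, -0.253]
    - [0.0025, 0.055, -0.256]
    - [0.0025, 0.055, -0.259]
    - [0.0025, 0.055, -0.26]
    - [0.0025, 0.055, -0.26]
  rot:
    - [0, 0, 0]
    - [0, 0, 0]
    - [0, 0, 0]
    - [0, 0, 0]
    - [0, 0, 0]
    - [0, 0, 0]
    - [0, 0, 0]
    - [0, 0, 0]
    - [0, 0, 0]
    - [0, 0, 0]
    - [0, 0, 0]
    - [0, 0, 0]
    - [0, 0, 0]
    - [0, 0, 0]
    - [0, 0, 0]
  grip: 0.79

```text
time: 23.43
ee_pos: [0.6642, -0.024, 0.0283]
eef_rot: [0.722, 0.691, 0.001, 0.0]
ft_force: [-0.0, 0.0, -0.4]
width: 0.0686
grip_force: 0.0
```

arm_command:
  xyz:
    - [0, 0, -0.002]
    - [0, 0, -0.004]
    - [0, 0, -0.006]
    - [0, 0, -0.008]
    - [0, 0, -0.008]
  rot:
    - [0, 0, 0]
    - [0, 0, 0]
    - [0, 0, 0]
    - [0, 0, 0]
    - [0, 0, 0]

```text
time: 23.85
ee_pos: [0.6634, -0.024, 0.019]
eef_rot: [0.722, 0.691, -0.0, -0.0]
ft_force: [-0.0, -0.6, -0.3]
width: 0.0689
grip_force: 0.0
```

arm_command:
  xyz:
    - [0, 0, -0.001]
    - [0, 0, -0.0025]
    - [0, 0, -0.0035]
    - [0, 0, -0.004]
    - [0, 0, -0.004]
  rot:
    - [0, 0, 0]
    - [0, 0, 0]
    - [0, 0, 0]
    - [0, 0, 0]
    - [0, 0, 0]

```text
time: 24.27
ee_pos: [0.6636, -0.0241, 0.0154]
eef_rot: [0.722, 0.691, -0.0, -0.0]
ft_force: [0.0, 0.3, 0.5]
width: 0.0687
grip_force: 0.0
```

arm_command:
  xyz:
    - [0, 0, 0]
    - [0, 0, 0]
    - [0, 0, 0]
    - [0, 0, 0]
    - [0, 0, 0]
    - [0, 0, 0]
    - [0, 0, 0.005]
    - [0, 0, 0.012]
    - [0, 0, 0.02]
    - [0, 0, 0.024]
    - [0, 0.006, 0.026]
    - [0.001, 0.018, 0.026]
    - [0.002, 0.034, 0.026]
    - [0.003, 0.052, 0.026]
    - [0.003, 0.07, 0.026]
    - [0.004, 0.086, 0.026]
    - [0.0045, 0.097, 0.026]
    - [0.0045, 0.103, 0.026]
    - [0.0045, 0.103, 0.026]
    - [0.0045, 0.103, 0.026]
  rot:
    - [0, 0, 0]
    - [0, 0, 0]
    - [0, 0, 0]
    - [0, 0, 0]
    - [0, 0, 0]
    - [0, 0, 0]
    - [0, 0, 0]
    - [0, 0, 0]
    - [0, 0, 0]
    - [0, 0, 0]
    - [0, 0, 0]
    - [0, 0, 0]
    - [0, 0, 0]
    - [0, 0, 0]
    - [0, 0, 0]
    - [0, 0, 0]
    - [0, 0, 0]
    - [0, 0, 0]
    - [0, 0, 0]
    - [0, 0, 0]
  grip: 0
  squeeze: 40

```text
time: 25.93
ee_pos: [0.6682, 0.0785, 0.0415]
eef_rot: [0.723, 0.691, -0.0, 0.0]
ft_force: [-0.2, 0.3, -2.0]
width: 0.0598
grip_force: 40.0
```

Run:
```python
from h import *
st()
im=snap('top','t9');m=r.camera_model('top')
w_=snap('wrist','w9')
m=r.camera_model('wrist')
print(find('wrist','book0_c'))
a=snap('side','s9'); print(find('side','book0_c'))
```

```text
t 25.93 tcp [0.6682 0.0785 0.0415] yawclose -2.5 zax [-0.    -0.001 -1.   ] F [-0.2  0.3 -2. ] T [-0.1   0.05 -0.03] w 0.0598 g 40.0 j [-0.59  0.64  0.57  1.53 -0.38  1.08  0.03]
[]
[([0.667, 0.051, 0.04], 0.56), ([0.236, 0.305, 0.003], 0.51)]
```

arm_command:
  xyz:
    - [-0.0015, 0, -0.003]
    - [-0.0015, 0, -0.006]
    - [-0.0015, 0, -0.008]
    - [-0.0015, 0, -0.009]
    - [-0.0015, 0, -0.009]
    - [-0.0015, 0, -0.009]
  rot:
    - [0, 0, 0]
    - [0, 0, 0]
    - [0, 0, 0]
    - [0, 0, 0]
    - [0, 0, 0]
    - [0, 0, 0]

```text
time: 26.68
ee_pos: [0.6667, 0.0789, 0.0325]
eef_rot: [0.722, 0.691, -0.0, 0.0]
ft_force: [0.5, 0.0, -1.5]
width: 0.0594
grip_force: 40.0
```

arm_command:
  xyz:
    - [0, 0, 0]
    - [0, 0, 0]
    - [0, 0, 0]
    - [0, 0, 0]
    - [0, 0, 0.02]
    - [0, 0, 0.06]
    - [0, 0, 0.1]
    - [0, 0, 0.14]
    - [0, 0, 0.18]
    - [0, -0.04, 0.2]
    - [0, -0.07, 0.2]
    - [0, -0.07, 0.2]
    - [0, -0.07, 0.2]
    - [0, -0.07, 0.2]
  rot:
    - [0, 0, 0]
    - [0, 0, 0]
    - [0, 0, 0]
    - [0, 0, 0]
    - [0, 0, 0]
    - [0, 0, 0]
    - [0, 0, 0]
    - [0, 0, 0]
    - [0, 0, 0]
    - [0, 0, 0]
    - [0, 0, 0]
    - [0, 0, 0]
    - [0, 0, 0]
    - [0, 0, 0]
  grip: 0.85

```text
time: 27.85
ee_pos: [0.6666, 0.0093, 0.2323]
eef_rot: [0.723, 0.691, 0.0, -0.0]
ft_force: [-0.7, 1.1, -0.7]
width: 0.0743
grip_force: 0.0
```

Run:
```python
from h import *
st()
im=snap('wrist','w10');m=r.camera_model('wrist');g=im.astype(int).sum(2)
print(find('wrist','book0_c'),find('wrist','bed_top'),find('wrist','bed_post'),find('wrist','t_grip'))
for R in rects('wrist',im,.048,(5,140,40),(22,255,255),300,r.camera_model('wrist')): print(R)
a=snap('side','s10');print(find('side','book0_c'))
c=np.vstack([cv2.resize(a[170:260,240:400],(533,300),interpolation=cv2.INTER_CUBIC),cv2.resize(im[0:220,100:400],(533,300))])
cv2.imwrite('pics/c10.png',cv2.cvtColor(c,cv2.COLOR_RGB2BGR))
```

```text
t 27.85 tcp [0.6666 0.0093 0.2323] yawclose -2.5 zax [-0.     0.001 -1.   ] F [-0.7  1.1 -0.7] T [-0.04  0.02 -0.02] w 0.0743 g 0.0 j [-0.54  0.48  0.66  1.35 -0.29  1.41  0.07]
[] [] [([0.668, 0.175, 0.051], 0.56)] []
(0.8609, -0.2246, 276, 24, 2.0, [386.0, 320.0])
(0.6618, -0.0398, 84, 75, 87.6, [249.0, 206.0])
(0.7177, 0.0383, 265, 12, 87.7, [292.0, 133.0])
(0.6125, 0.0428, 266, 11, 87.5, [205.0, 133.0])
[([0.401, -0.198, -0.001], 0.69), ([0.375, 0.293, 0.003], 0.58), ([0.67, 0.052, 0.03], 0.45), ([0.235, 0.307, 0.002], 0.43)]
```

View pics/c10.png

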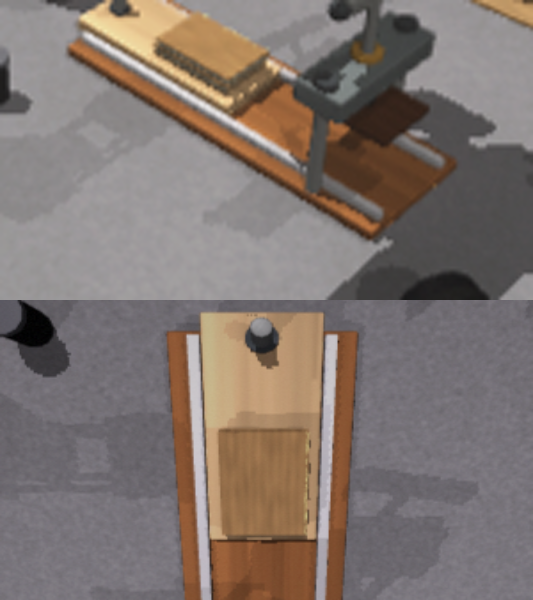

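The pile is square again (crop px 219–308 × 430–537) and its front edge is close to the bed's front edge. I'll work out its position along the bed.

Run:
```python
from h import *
f=lambda c,y:(100+c*300/533,(y-300)*220/300)
for n,uv,z in [('tl',f(219,430),.048),('tr',f(307,430),.048),('bl',f(221,537),.048),('br',f(305,537),.048),('bedfront',f(263,540),.028),('bedL',f(206,500),.028),('bedR',f(319,500),.028),('bedback',f(262,313),.028),('post',f(262,326),.064)]: print(n,ray('wrist',uv,z).round(4))
```

```text
tl [0.6387 0.1006 0.048 ]
tr [0.6962 0.0981 0.048 ]
bl [0.6334 0.007  0.048 ]
br [0.6929 0.0044 0.048 ]
bedfront [ 0.6626 -0.0023  0.028 ]
bedL [0.6228 0.0386 0.028 ]
bedR [0.7052 0.0351 0.028 ]
bedback [0.6709 0.192  0.028 ]
post [0.6704 0.1735 0.064 ]
```

arm_command:
  xyz:
    - [0.002, 0.04, 0]
    - [0.002, 0.08, 0]
    - [0.003, 0.12, 0]
    - [0.004, 0.16, 0]
    - [0.005, 0.195, 0]
    - [0.005, 0.2, -0.03]
    - [0.005, 0.2, -0.07]
    - [0.005, 0.2, -0.11]
    - [0.005, 0.2, -0.15]
    - [0.005, 0.2, -0.18]
    - [0.005, 0.2, -0.195]
    - [0.005, 0.2, -0.195]
    - [0.005, 0.2, -0.195]
  rot:
    - [0, 0, 0]
    - [0, 0, 0]
    - [0, 0, 0]
    - [0, 0, 0]
    - [0, 0, 0]
    - [0, 0, 0]
    - [0, 0, 0]
    - [0, 0, 0]
    - [0, 0, 0]
    - [0, 0, 0]
    - [0, 0, 0]
    - [0, 0, 0]
    - [0, 0, 0]
  grip: 0

```text
time: 29.28
ee_pos: [0.6721, 0.209, 0.0383]
eef_rot: [0.722, 0.691, 0.0, 0.0]
ft_force: [0.2, 0.3, 1.1]
width: 0.0019
grip_force: 0.0
```

arm_command:
  xyz:
    - [0, -0.004, 0]
    - [0, -0.008, 0]
    - [0, -0.012, 0]
    - [0, -0.016, 0]
    - [0, -0.02, 0]
    - [0, -0.024, 0]
    - [-0.001, -0.029, 0]
    - [-0.001, -0.035, 0]
    - [-0.001, -0.042, 0]
    - [-0.002, -0.05, 0]
    - [-0.002, -0.058, 0]
    - [-0.003, -0.066, 0]
    - [-0.003, -0.074, 0]
    - [-0.003, -0.082, 0]
    - [-0.004, -0.09, 0]
    - [-0.004, -0.098, 0]
    - [-0.004, -0.106, 0]
    - [-0.005, -0.114, 0]
    - [-0.005, -0.122, 0]
    - [-0.005, -0.126, 0]
  rot:
    - [0, 0, 0]
    - [0, 0, 0]
    - [0, 0, 0]
    - [0, 0, 0]
    - [0, 0, 0]
    - [0, 0, 0]
    - [0, 0, 0]
    - [0, 0, 0]
    - [0, 0, 0]
    - [0, 0, 0]
    - [0, 0, 0]
    - [0, 0, 0]
    - [0, 0, 0]
    - [0, 0, 0]
    - [0, 0, 0]
    - [0, 0, 0]
    - [0, 0, 0]
    - [0, 0, 0]
    - [0, 0, 0]
    - [0, 0, 0]

```text
time: 30.95
ee_pos: [0.6665, 0.0811, 0.0376]
eef_rot: [0.723, 0.691, -0.0, 0.0]
ft_force: [-1.2, 1.3, 0.4]
width: 0.0006
grip_force: 0.7
```

Run:
```python
from h import *
st()
snap('wrist','w11');print(find('wrist','bed_post'));snap('side','s11');print(find('side','bed_post'),find('side','book0_c'),find('side','bed_top'))
```

```text
t 30.95 tcp [0.6665 0.0811 0.0376] yawclose -2.6 zax [-0.    -0.001 -1.   ] F [-1.2  1.3  0.4] T [ 0.18  0.27 -0.03] w 0.0006 g 0.7 j [-0.59  0.64  0.56  1.54 -0.37  1.07  0.02]
[]
[([0.669, 0.062, 0.049], 0.61)] [([0.374, 0.296, 0.005], 0.94), ([0.66, -0.054, 0.031], 0.51), ([0.237, 0.307, 0.0], 0.39)] [([0.657, -0.059, 0.027], 0.62)]
```

arm_command:
  xyz:
    - [0, -0.003, 0]
    - [0, -0.008, 0]
    - [-0.001, -0.015, 0]
    - [-0.001, -0.023, 0]
    - [-0.001, -0.031, 0]
    - [-0.002, -0.039, 0]
    - [-0.002, -0.046, 0]
    - [-0.0025, -0.052, 0]
    - [-0.0025, -0.056, 0]
    - [-0.0025, -0.059, 0]
    - [-0.003, -0.061, 0]
    - [-0.003, -0.063, 0]
    - [-0.003, -0.0645, 0]
    - [-0.003, -0.0645, 0]
    - [-0.003, -0.0645, 0]
  rot:
    - [0, 0, 0]
    - [0, 0, 0]
    - [0, 0, 0]
    - [0, 0, 0]
    - [0, 0, 0]
    - [0, 0, 0]
    - [0, 0, 0]
    - [0, 0, 0]
    - [0, 0, 0]
    - [0, 0, 0]
    - [0, 0, 0]
    - [0, 0, 0]
    - [0, 0, 0]
    - [0, 0, 0]
    - [0, 0, 0]

```text
time: 32.5
ee_pos: [0.6638, 0.0195, 0.0376]
eef_rot: [0.722, 0.692, 0.0, -0.0]
ft_force: [0.0, 4.0, 0.7]
width: 0.0005
grip_force: 2.2
```

Run:
```python
from h import *
st()
snap('side','s12');print(find('side','bed_post'),find('side','book0_c'),find('side','bed_top'))
```

```text
t 32.5 tcp [0.6638 0.0195 0.0376] yawclose -2.5 zax [ 0.     0.001 -1.   ] F [0.  4.  0.7] T [0.85 0.14 0.06] w 0.0005 g 2.2 j [-0.51  0.63  0.57  1.56 -0.37  1.06  0.12]
[([0.666, 0.002, 0.051], 0.6)] [([0.378, 0.294, 0.003], 0.75), ([0.401, -0.199, -0.004], 0.46), ([0.658, -0.115, 0.03], 0.45)] [([0.656, -0.119, 0.031], 0.94)]
```

arm_command:
  xyz:
    - [0, -0.001, 0]
    - [0, -0.002, 0]
    - [0, -0.003, 0]
    - [0, -0.003, 0]
  rot:
    - [0, 0, 0]
    - [0, 0, 0]
    - [0, 0, 0]
    - [0, 0, 0]

```text
time: 33.03
ee_pos: [0.6638, 0.0193, 0.0376]
eef_rot: [0.721, 0.692, 0.001, -0.002]
ft_force: [-0.4, 12.1, 1.1]
width: 0.0002
grip_force: 6.0
```

The bed is at its stop: force rose to 12 N with no further travel. I'll back off, rise, and turn the tool to face the T-handle.

arm_command:
  xyz:
    - [0, 0.006, 0]
    - [0, 0.012, 0]
    - [0, 0.015, 0.03]
    - [0, 0.015, 0.07]
    - [0, 0.015, 0.11]
    - [0, 0.015, 0.15]
    - [0, 0.015, 0.19]
    - [0, 0.015, 0.23]
    - [0, 0.015, 0.265]
    - [0.026, -0.137, 0.265]
    - [0.026, -0.137, 0.265]
    - [0.026, -0.137, 0.265]
    - [0.026, -0.137, 0.265]
    - [0.026, -0.137, 0.265]
    - [0.026, -0.137, 0.265]
    - [0.026, -0.137, 0.265]
  rot:
    - [0, 0, 0]
    - [0, 0, 0]
    - [0, 0, 0]
    - [0, 0, 0.05]
    - [0, 0, 0.16]
    - [0, 0, 0.28]
    - [0, 0, 0.4]
    - [0, 0, 0.52]
    - [0, 0, 0.64]
    - [0, 0, 0.76]
    - [0, 0, 0.88]
    - [0, 0, 1.0]
    - [0, 0, 1.12]
    - [0, 0, 1.24]
    - [0, 0, 1.37]
    - [0, 0, 1.37]
  grip: 0.4

```text
time: 34.37
ee_pos: [0.6894, -0.1234, 0.3022]
eef_rot: [0.12, 0.993, -0.001, -0.0]
ft_force: [-0.4, 1.0, -0.6]
width: 0.0348
grip_force: 0.0
```

arm_command:
  xyz:
    - [0, 0, 0]
    - [0, 0, 0]
    - [0, 0, 0]
  rot:
    - [0, 0, 0]
    - [0, 0, 0]
    - [0, 0, 0]

```text
time: 34.62
ee_pos: [0.6897, -0.1212, 0.3025]
eef_rot: [0.123, 0.992, -0.0, -0.0]
ft_force: [-0.1, 0.0, 0.3]
width: 0.0349
grip_force: 0.0
```

Run:
```python
from h import *
st()
im=snap('wrist','w13');m=r.camera_model('wrist');print(find('wrist','t_grip'),find('wrist','gantry'),find('wrist','shutter_top'))
print([px('wrist',P) for P in [(.659,-.118,.195),(.698,-.128,.195),(.62,-.108,.195)]], m)
for uv in [(342.3,172.7),(364.3,163.3)]: print(ray('side',uv,.195).round(3))
print([find(c,'t_grip') for c in ('wrist',)])
s=snap('side');print(find('side','t_grip'),find('side','book0_c'),find('side','bed_post'),find('side','shutter_top'))
t=snap('top');print(find('top','t_grip'),find('top','shutter_top'))
c=np.vstack([np.hstack([im[:230],]),np.hstack([cv2.resize(s[150:250,300:400],(256,256),interpolation=cv2.INTER_CUBIC),cv2.resize(s[240:340,340:440],(256,256),interpolation=cv2.INTER_CUBIC)])])
cv2.imwrite('pics/c13.png',cv2.cvtColor(c,cv2.COLOR_RGB2BGR));print(c.shape)
```

```text
t 34.62 tcp [ 0.6897 -0.1212  0.3025] yawclose 75.8 zax [-0. -0. -1.] F [-0.1  0.   0.3] T [-0.02 -0.01 -0.02] w 0.0349 g 0.0 j [-0.16  0.51  0.45  1.11 -0.21  1.57  1.56]
[([0.654, -0.114, 0.195], 0.97)] [([0.657, -0.117, 0.129], 0.57)] []
[(np.float64(245.89807952598994), np.float64(158.05992024129182)), (np.float64(245.88374982623034), np.float64(197.57809592606102)), (np.float64(245.91371599069961), np.float64(114.93797282774008))] {'fx': 282.9316002678374, 'fy': 282.9316002678374, 'cx': 250.3861684423257, 'cy': 190.06810247736396, 'T': array([[ 0.24459973, -0.92611016, -0.28721237,  0.6102348 ],
       [ 0.96962251,  0.23416593,  0.07070012, -0.10158288],
       [ 0.00177926, -0.29578081,  0.95525418,  0.46500244],
       [ 0.        ,  0.        ,  0.        ,  1.        ]])}
[ 0.621 -0.112  0.195]
[ 0.698 -0.133  0.195]
[[([0.654, -0.114, 0.195], 0.97)]]
[] [([0.375, 0.294, 0.005], 0.84), ([0.659, -0.117, 0.03], 0.56)] [([0.663, 0.002, 0.049], 0.91)] [([0.506, -0.391, 0.117], 0.45)]
[] [([0.502, -0.392, 0.123], 0.43)]
(486, 512, 3)
```

View pics/c13.png

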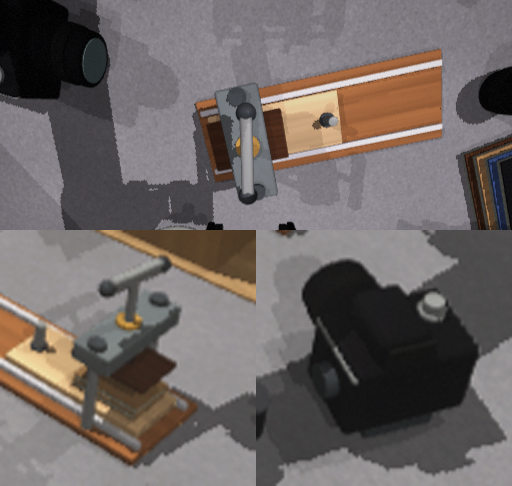

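The wrist view shows the bar's ball ends at (246,112) and (249,198). The bed is home with the pile under the plate, and the shutter key is bright at (433,305) in the lower right panel.

Run:
```python
from h import *
a=ray('wrist',(246,112),.195);b=ray('wrist',(249,198),.195);print(a,b,(a+b)/2,np.linalg.norm(a-b),np.degrees(np.arctan2(*(b-a)[1::-1])))
```

```text
[ 0.61744927 -0.10760361  0.195     ] [ 0.6991631 -0.1253516  0.195    ] [ 0.65830619 -0.1164776   0.195     ] 0.08361902630863889 -12.254140430978817
```

arm_command:
  xyz:
    - [-0.0315, 0.0045, -0.03]
    - [-0.0315, 0.0045, -0.07]
    - [-0.0315, 0.0045, -0.1]
    - [-0.0315, 0.0045, -0.12]
    - [-0.0315, 0.0045, -0.128]
    - [-0.0315, 0.0045, -0.128]
    - [-0.0315, 0.0045, -0.128]
    - [-0.0315, 0.0045, -0.128]
  rot:
    - [0, 0, 0.03]
    - [0, 0, 0.03]
    - [0, 0, 0.03]
    - [0, 0, 0.03]
    - [0, 0, 0.03]
    - [0, 0, 0.03]
    - [0, 0, 0.03]
    - [0, 0, 0.03]

```text
time: 35.93
ee_pos: [0.6593, -0.1174, 0.1766]
eef_rot: [0.107, 0.994, 0.0, 0.001]
ft_force: [-0.3, -0.2, 1.1]
width: 0.0349
grip_force: 0.0
```

arm_command:
  xyz:
    - [0, 0, 0]
    - [0, 0, 0]
    - [0, 0, 0]
    - [0, 0, 0]
    - [0, 0, 0]
    - [0, 0, 0]
  rot:
    - [0, 0, 0]
    - [0, 0, 0]
    - [0, 0, 0]
    - [0, 0, 0]
    - [0, 0, 0]
    - [0, 0, 0]
  grip: 0
  squeeze: 30

```text
time: 36.43
ee_pos: [0.6583, -0.1171, 0.1749]
eef_rot: [0.107, 0.994, 0.0, 0.0]
ft_force: [-0.0, 0.3, 2.3]
width: 0.0114
grip_force: 30.0
```

Run:
```python
from h import *
st()
```

```text
t 36.43 tcp [ 0.6583 -0.1171  0.1749] yawclose 77.7 zax [ 0.  0. -1.] F [-0.   0.3  2.3] T [ 0.03  0.09 -0.18] w 0.0114 g 30.0 j [-0.19  0.47  0.42  1.42 -0.2   1.29  1.6 ]
```

arm_command:
  xyz:
    - [0, 0, -0.0005]
    - [0, 0, -0.001]
    - [0, 0, -0.0015]
    - [0, 0, -0.002]
    - [0, 0, -0.0025]
    - [0, 0, -0.003]
    - [0, 0, -0.0035]
    - [0, 0, -0.004]
    - [0, 0, -0.0045]
    - [0, 0, -0.005]
    - [0, 0, -0.0055]
    - [0, 0, -0.006]
    - [0, 0, -0.0065]
    - [0, 0, -0.007]
    - [0, 0, -0.0075]
    - [0, 0, -0.008]
    - [0, 0, -0.0085]
    - [0, 0, -0.0085]
    - [0, 0, -0.0085]
  rot:
    - [0, 0, -0.1]
    - [0, 0, -0.2]
    - [0, 0, -0.3]
    - [0, 0, -0.4]
    - [0, 0, -0.5]
    - [0, 0, -0.6]
    - [0, 0, -0.7]
    - [0, 0, -0.8]
    - [0, 0, -0.9]
    - [0, 0, -1.0]
    - [0, 0, -1.1]
    - [0, 0, -1.2]
    - [0, 0, -1.3]
    - [0, 0, -1.4]
    - [0, 0, -1.5]
    - [0, 0, -1.6]
    - [0, 0, -1.7]
    - [0, 0, -1.7]
    - [0, 0, -1.7]

```text
time: 38.02
ee_pos: [0.6569, -0.1179, 0.1663]
eef_rot: [0.818, 0.575, -0.001, -0.001]
ft_force: [-7.5, -0.5, 6.2]
width: 0.0118
grip_force: 30.0
```

Run:
```python
from h import *
st()
```

```text
t 38.02 tcp [ 0.6569 -0.1179  0.1663] yawclose -19.8 zax [-0.002 -0.    -1.   ] F [-7.5 -0.5  6.2] T [-0.24  1.73 -0.19] w 0.0118 g 30.0 j [-0.41  0.55  0.75  1.44 -0.38  1.3   0.02]
```

arm_command:
  xyz:
    - [-0.0005, 0, -0.0002]
    - [-0.001, 0, -0.0005]
    - [-0.001, 0, -0.001]
    - [-0.001, 0, -0.0015]
    - [-0.001, 0, -0.002]
    - [-0.001, 0, -0.0025]
    - [-0.001, 0, -0.003]
    - [-0.001, 0, -0.0035]
    - [-0.001, 0, -0.004]
    - [-0.001, 0, -0.0045]
    - [-0.001, 0, -0.005]
    - [-0.001, 0, -0.0055]
    - [-0.001, 0, -0.006]
    - [-0.001, 0, -0.0065]
    - [-0.001, 0, -0.007]
    - [-0.001, 0, -0.0075]
    - [-0.001, 0, -0.008]
    - [-0.001, 0, -0.008]
    - [-0.001, 0, -0.008]
  rot:
    - [0, 0, -0.1]
    - [0, 0, -0.2]
    - [0, 0, -0.3]
    - [0, 0, -0.4]
    - [0, 0, -0.5]
    - [0, 0, -0.6]
    - [0, 0, -0.7]
    - [0, 0, -0.8]
    - [0, 0, -0.9]
    - [0, 0, -1.0]
    - [0, 0, -1.1]
    - [0, 0, -1.2]
    - [0, 0, -1.3]
    - [0, 0, -1.4]
    - [0, 0, -1.5]
    - [0, 0, -1.6]
    - [0, 0, -1.7]
    - [0, 0, -1.7]
    - [0, 0, -1.7]

```text
time: 39.6
ee_pos: [0.6563, -0.1164, 0.1578]
eef_rot: [0.972, -0.235, -0.001, -0.0]
ft_force: [-6.1, 2.4, 3.6]
width: 0.0115
grip_force: 30.0
```

Run:
```python
from h import *
st()
```

```text
t 39.6 tcp [ 0.6563 -0.1164  0.1578] yawclose -117.1 zax [-0.003  0.001 -1.   ] F [-6.1  2.4  3.6] T [ 0.59  1.47 -0.16] w 0.0115 g 30.0 j [-0.6   0.7   1.1   1.46 -0.63  1.36 -1.51]
```

arm_command:
  xyz:
    - [0, 0, 0]
    - [0, 0, 0]
    - [0, 0, 0]
    - [0, 0, 0.015]
    - [0, 0, 0.045]
    - [0, 0, 0.06]
    - [0, 0, 0.06]
    - [0, 0, 0.06]
    - [0, 0, 0.06]
    - [0, 0, 0.06]
    - [0, 0, 0.06]
    - [0, 0, 0.06]
    - [0, 0, 0.06]
    - [0, 0, 0.06]
    - [0, 0, 0.06]
    - [0, 0, 0.06]
    - [0, 0, 0.06]
    - [0, 0, 0.06]
    - [0, 0, 0.06]
    - [0, 0, 0.06]
  rot:
    - [0, 0, 0]
    - [0, 0, 0]
    - [0, 0, 0]
    - [0, 0, 0]
    - [0, 0, 0]
    - [0, 0, 0.02]
    - [0, 0, 0.12]
    - [0, 0, 0.24]
    - [0, 0, 0.36]
    - [0, 0, 0.48]
    - [0, 0, 0.6]
    - [0, 0, 0.72]
    - [0, 0, 0.84]
    - [0, 0, 0.96]
    - [0, 0, 1.08]
    - [0, 0, 1.2]
    - [0, 0, 1.32]
    - [0, 0, 1.44]
    - [0, 0, 1.56]
    - [0, 0, 1.6]
  grip: 0.4

```text
time: 41.27
ee_pos: [0.6575, -0.1176, 0.2194]
eef_rot: [0.843, 0.537, 0.001, 0.001]
ft_force: [-1.1, -1.2, 1.1]
width: 0.0351
grip_force: 0.0
```

arm_command:
  xyz:
    - [0, 0, 0]
    - [0, 0, 0]
    - [0, 0, 0]
    - [0, 0, 0]
    - [0, 0, 0]
    - [0, 0, 0]
    - [0, 0, 0]
    - [0, 0, 0]
    - [0, 0, 0]
    - [0, 0, 0]
    - [0, 0, 0]
    - [0, 0, 0]
    - [0, 0, 0]
    - [0, 0, 0]
    - [0, 0, 0]
    - [0, 0, 0]
  rot:
    - [0, 0, 0.12]
    - [0, 0, 0.24]
    - [0, 0, 0.36]
    - [0, 0, 0.48]
    - [0, 0, 0.6]
    - [0, 0, 0.72]
    - [0, 0, 0.84]
    - [0, 0, 0.96]
    - [0, 0, 1.08]
    - [0, 0, 1.2]
    - [0, 0, 1.32]
    - [0, 0, 1.44]
    - [0, 0, 1.54]
    - [0, 0, 1.54]
    - [0, 0, 1.54]
    - [0, 0, 1.54]

```text
time: 42.6
ee_pos: [0.6573, -0.1174, 0.2186]
eef_rot: [0.237, 0.972, 0.0, 0.0]
ft_force: [0.1, 0.2, -1.0]
width: 0.035
grip_force: 0.0
```

Run:
```python
from h import *
st();snap('wrist','w14');print(find('wrist','t_grip'),find('wrist','gantry'))
```

```text
t 42.6 tcp [ 0.6573 -0.1174  0.2186] yawclose 62.6 zax [ 0.001 -0.    -1.   ] F [ 0.1  0.2 -1. ] T [-0.07  0.02  0.03] w 0.035 g 0.0 j [-0.25  0.46  0.5   1.37 -0.22  1.37  1.35]
[([0.655, -0.116, 0.174], 0.9)] [([0.659, -0.116, 0.13], 0.74)]
```

arm_command:
  xyz:
    - [-0.001, 0.0005, -0.02]
    - [-0.001, 0.0005, -0.045]
    - [-0.001, 0.0005, -0.06]
    - [-0.001, 0.0005, -0.0605]
    - [-0.001, 0.0005, -0.0605]
    - [-0.001, 0.0005, -0.0605]
    - [-0.001, 0.0005, -0.0605]
  rot:
    - [0, 0, 0]
    - [0, 0, 0]
    - [0, 0, 0]
    - [0, 0, 0]
    - [0, 0, 0]
    - [0, 0, 0]
    - [0, 0, 0]

```text
time: 43.33
ee_pos: [0.657, -0.1168, 0.1592]
eef_rot: [0.235, 0.972, 0.0, 0.001]
ft_force: [0.5, 0.3, -0.3]
width: 0.0351
grip_force: 0.0
```

arm_command:
  xyz:
    - [0, 0, 0]
    - [0, 0, 0]
    - [0, 0, 0]
    - [0, 0, 0]
    - [0, 0, 0]
    - [0, 0, -0.0005]
    - [0, 0, -0.001]
    - [0, 0, -0.0015]
    - [0, 0, -0.002]
    - [0, 0, -0.0025]
    - [0, 0, -0.003]
    - [0, 0, -0.0035]
    - [0, 0, -0.004]
    - [0, 0, -0.0045]
    - [0, 0, -0.005]
    - [0, 0, -0.0055]
    - [0, 0, -0.006]
    - [0, 0, -0.0065]
    - [0, 0, -0.0065]
    - [0, 0, -0.0065]
  rot:
    - [0, 0, 0]
    - [0, 0, 0]
    - [0, 0, 0]
    - [0, 0, 0]
    - [0, 0, 0]
    - [0, 0, -0.1]
    - [0, 0, -0.2]
    - [0, 0, -0.3]
    - [0, 0, -0.4]
    - [0, 0, -0.5]
    - [0, 0, -0.6]
    - [0, 0, -0.7]
    - [0, 0, -0.8]
    - [0, 0, -0.9]
    - [0, 0, -1.0]
    - [0, 0, -1.1]
    - [0, 0, -1.2]
    - [0, 0, -1.3]
    - [0, 0, -1.3]
    - [0, 0, -1.3]
  grip: 0
  squeeze: 35

```text
time: 45.0
ee_pos: [0.6574, -0.1159, 0.1513]
eef_rot: [0.775, 0.631, 0.001, 0.001]
ft_force: [6.6, 0.3, -2.1]
width: 0.0116
grip_force: 35.0
```

Run:
```python
from h import *
st()
```

```text
t 45.0 tcp [ 0.6574 -0.1159  0.1513] yawclose -11.7 zax [ 0.002 -0.    -1.   ] F [ 6.6  0.3 -2.1] T [ 0.03 -1.16 -0.21] w 0.0116 g 35.0 j [-0.41  0.56  0.74  1.46 -0.38  1.27  0.17]
```

arm_command:
  xyz:
    - [0.0007, 0, -0.0005]
    - [0.0007, 0, -0.001]
    - [0.0007, 0, -0.0015]
    - [0.0007, 0, -0.002]
    - [0.0007, 0, -0.0025]
    - [0.0007, 0, -0.003]
    - [0.0007, 0, -0.0035]
    - [0.0007, 0, -0.0035]
    - [0.0007, 0, -0.0035]
  rot:
    - [0, 0, -0.1]
    - [0, 0, -0.2]
    - [0, 0, -0.3]
    - [0, 0, -0.4]
    - [0, 0, -0.5]
    - [0, 0, -0.6]
    - [0, 0, -0.7]
    - [0, 0, -0.7]
    - [0, 0, -0.7]

```text
time: 45.75
ee_pos: [0.658, -0.1163, 0.1478]
eef_rot: [0.945, 0.328, 0.001, 0.001]
ft_force: [5.6, -0.3, -1.3]
width: 0.0114
grip_force: 35.0
```

Run:
```python
from h import *
st()
```

```text
t 45.75 tcp [ 0.658  -0.1163  0.1478] yawclose -51.7 zax [ 0.002 -0.001 -1.   ] F [ 5.6 -0.3 -1.3] T [-0.14 -1.18 -0.18] w 0.0114 g 35.0 j [-0.5   0.61  0.89  1.47 -0.48  1.29 -0.47]
```

arm_command:
  xyz:
    - [0, 0, -0.0005]
    - [0, 0, -0.001]
    - [0, 0, -0.0015]
    - [0, 0, -0.002]
    - [0, 0, -0.0025]
    - [0, 0, -0.003]
    - [0, 0, -0.0035]
    - [0, 0, -0.004]
    - [0, 0, -0.004]
    - [0, 0, -0.004]
  rot:
    - [0, 0, -0.1]
    - [0, 0, -0.2]
    - [0, 0, -0.3]
    - [0, 0, -0.4]
    - [0, 0, -0.5]
    - [0, 0, -0.6]
    - [0, 0, -0.7]
    - [0, 0, -0.8]
    - [0, 0, -0.8]
    - [0, 0, -0.8]

```text
time: 46.58
ee_pos: [0.6582, -0.1171, 0.1439]
eef_rot: [0.998, -0.066, 0.001, 0.001]
ft_force: [7.5, -3.3, -2.0]
width: 0.0115
grip_force: 35.0
```

Run:
```python
from h import *
st()
```

```text
t 46.58 tcp [ 0.6582 -0.1171  0.1439] yawclose -97.5 zax [ 0.003 -0.002 -1.   ] F [ 7.5 -3.3 -2. ] T [-0.66 -1.37 -0.08] w 0.0115 g 35.0 j [-0.58  0.69  1.05  1.48 -0.61  1.32 -1.18]
```

arm_command:
  xyz:
    - [0, 0, -0.0005]
    - [0, 0, -0.001]
    - [0, 0, -0.0015]
    - [0, 0, -0.002]
  rot:
    - [0, 0, -0.1]
    - [0, 0, -0.2]
    - [0, 0, -0.3]
    - [0, 0, -0.4]

```text
time: 46.92
ee_pos: [0.658, -0.1174, 0.142]
eef_rot: [0.964, -0.265, 0.002, 0.001]
ft_force: [5.8, -4.3, -1.9]
width: 0.0114
grip_force: 35.1
```

Run:
```python
from h import *
st(); snap('side','s15'); st()
```

```text
t 46.92 tcp [ 0.658  -0.1174  0.142 ] yawclose -120.7 zax [ 0.003 -0.002 -1.   ] F [ 5.8 -4.3 -1.9] T [-0.92 -1.2   0.26] w 0.0114 g 35.1 j [-0.61  0.74  1.13  1.48 -0.68  1.34 -1.54]
t 46.97 tcp [ 0.6581 -0.1174  0.1419] yawclose -121.1 zax [ 0.003 -0.002 -1.   ] F [ 6.5 -1.5 -0.2] T [-0.45 -1.22  0.1 ] w 0.0113 g 35.0 j [-0.61  0.75  1.13  1.48 -0.68  1.34 -1.55]
```

arm_command:
  xyz:
    - [0, 0, 0]
    - [0, 0, 0]
    - [0, 0, 0]
    - [0, 0, 0.02]
    - [0, 0, 0.06]
    - [0, 0, 0.1]
    - [0, 0, 0.13]
    - [-0.178, -0.258, 0.13]
    - [-0.178, -0.258, 0.13]
    - [-0.178, -0.258, 0.13]
    - [-0.178, -0.258, 0.13]
    - [-0.178, -0.258, 0.13]
    - [-0.178, -0.258, 0.13]
    - [-0.178, -0.258, 0.13]
    - [-0.178, -0.258, 0.13]
    - [-0.178, -0.258, 0.13]
    - [-0.178, -0.258, 0.13]
    - [-0.178, -0.258, 0.13]
  rot:
    - [0, 0, 0]
    - [0, 0, 0]
    - [0, 0, 0]
    - [0, 0, 0]
    - [0, 0, 0]
    - [0, 0, 0]
    - [0, 0, 0]
    - [0, 0, 0.06]
    - [0, 0, 0.06]
    - [0, 0, 0.06]
    - [0, 0, 0.06]
    - [0, 0, 0.06]
    - [0, 0, 0.06]
    - [0, 0, 0.06]
    - [0, 0, 0.06]
    - [0, 0, 0.06]
    - [0, 0, 0.06]
    - [0, 0, 0.06]
  grip: 0.4

```text
time: 48.47
ee_pos: [0.4794, -0.3738, 0.2715]
eef_rot: [0.972, -0.234, 0.0, -0.0]
ft_force: [0.5, 0.5, -0.9]
width: 0.0346
grip_force: 0.0
```

Run:
```python
from h import *
st()
im=snap('wrist','w16');print(find('wrist','shutter_top'),find('wrist','shutter_top','look_for'))
u,v=map(int,px('wrist',(.505,-.39,.121)));print(u,v)
g=cv2.cvtColor(im,cv2.COLOR_RGB2GRAY)
y0,x0=max(v-50,0),max(u-50,0)
_,mk=cv2.threshold(g[y0:v+50,x0:u+50],90,255,0)
n,_,s,c=cv2.connectedComponentsWithStats(mk)
m=r.camera_model('wrist')
for i in range(1,n):
    if 30<s[i][4]<4000: print(s[i],c[i]+[x0,y0],ray('wrist',c[i]+[x0,y0],.121,m))
snap('side');print(find('side','t_grip'),find('side','shutter_top'))
```

```text
t 48.47 tcp [ 0.4794 -0.3738  0.2715] yawclose -117.0 zax [ 0.     0.001 -1.   ] F [ 0.5  0.5 -0.9] T [ 0.03  0.12 -0.05] w 0.0346 g 0.0 j [-0.27  0.5   1.23  1.48 -0.48  1.49 -1.09]
[([0.499, -0.386, 0.123], 0.57)] [([0.503, -0.387, 0.126], 0.75)]
253 150
[   0    0  100  100 3160] [258.30316456 120.38386076] [ 0.53208138 -0.40922202  0.121     ]
[ 38  40  23  23 373] [251.72654155 151.42895442] [ 0.50537105 -0.38773754  0.121     ]
[] [([0.508, -0.388, 0.119], 0.47)]
```

arm_command:
  xyz:
    - [0.013, -0.007, -0.03]
    - [0.0255, -0.0147, -0.06]
    - [0.0255, -0.0147, -0.09]
    - [0.0255, -0.0147, -0.12]
    - [0.0255, -0.0147, -0.138]
    - [0.0255, -0.0147, -0.142]
    - [0.0255, -0.0147, -0.142]
    - [0.0255, -0.0147, -0.142]
  rot:
    - [0, 0, 0]
    - [0, 0, 0]
    - [0, 0, 0]
    - [0, 0, 0]
    - [0, 0, 0]
    - [0, 0, 0]
    - [0, 0, 0]
    - [0, 0, 0]
  grip: 0

```text
time: 49.43
ee_pos: [0.5049, -0.3896, 0.1308]
eef_rot: [0.972, -0.234, 0.0, 0.0]
ft_force: [0.3, 0.1, 0.1]
width: 0.0003
grip_force: 0.0
```

arm_command:
  xyz:
    - [0, 0, -0.003]
    - [0, 0, -0.006]
    - [0, 0, -0.009]
    - [0, 0, -0.011]
    - [0, 0, -0.0125]
    - [0, 0, -0.0125]
    - [0, 0, -0.0125]
  rot:
    - [0, 0, 0]
    - [0, 0, 0]
    - [0, 0, 0]
    - [0, 0, 0]
    - [0, 0, 0]
    - [0, 0, 0]
    - [0, 0, 0]

```text
time: 50.02
ee_pos: [0.5046, -0.3893, 0.1173]
eef_rot: [0.972, -0.234, 0.0, 0.0]
ft_force: [1.0, -0.5, 1.8]
width: 0.0005
grip_force: 0.8
```

Run:
```python
from h import *
st()
```

```text
t 50.02 tcp [ 0.5046 -0.3893  0.1173] yawclose -117.1 zax [ 0. -0. -1.] F [ 1.  -0.5  1.8] T [-0.09 -0.12  0.02] w 0.0005 g 0.8 j [-0.16  0.67  1.09  1.6  -0.62  1.25 -1.01]
```

arm_command:
  xyz:
    - [0, 0, -0.001]
    - [0, 0, -0.0022]
    - [0, 0, -0.0022]
    - [0, 0, -0.0022]
    - [0, 0, -0.0022]
    - [0, 0, -0.0022]
    - [0, 0, -0.0022]
    - [0, 0, -0.0022]
    - [0, 0, -0.0022]
    - [0, 0, -0.0022]
    - [0, 0, -0.0022]
    - [0, 0, -0.0022]
    - [0, 0, -0.0022]
    - [0, 0, -0.0022]
  rot:
    - [0, 0, 0]
    - [0, 0, 0]
    - [0, 0, 0]
    - [0, 0, 0]
    - [0, 0, 0]
    - [0, 0, 0]
    - [0, 0, 0]
    - [0, 0, 0]
    - [0, 0, 0]
    - [0, 0, 0]
    - [0, 0, 0]
    - [0, 0, 0]
    - [0, 0, 0]
    - [0, 0, 0]

```text
time: 51.18
ee_pos: [0.5046, -0.3893, 0.115]
eef_rot: [0.972, -0.234, 0.0, 0.0]
ft_force: [2.7, -0.1, 4.7]
width: 0.0003
grip_force: 2.4
```

arm_command:
  xyz:
    - [0, 0, -0.001]
    - [0, 0, -0.003]
    - [0, 0, -0.005]
    - [0, 0, -0.006]
    - [0, 0, -0.006]
    - [0, 0, -0.006]
    - [0, 0, -0.006]
  rot:
    - [0, 0, 0]
    - [0, 0, 0]
    - [0, 0, 0]
    - [0, 0, 0]
    - [0, 0, 0]
    - [0, 0, 0]
    - [0, 0, 0]

```text
time: 51.77
ee_pos: [0.5047, -0.3894, 0.1108]
eef_rot: [0.972, -0.234, 0.001, -0.0]
ft_force: [-1.3, 5.7, 21.6]
width: 0.0003
grip_force: 11.3
```

arm_command:
  xyz:
    - [0, 0, 0.005]
    - [0, 0, 0.012]
    - [0, 0, 0.03]
    - [0, 0, 0.07]
    - [0, 0, 0.11]
    - [0, 0, 0.15]
    - [0, 0, 0.17]
    - [0, 0, 0.17]
  rot:
    - [0, 0, 0]
    - [0, 0, 0]
    - [0, 0, 0]
    - [0, 0, 0]
    - [0, 0, 0]
    - [0, 0, 0]
    - [0, 0, 0]
    - [0, 0, 0]

```text
time: 52.43
ee_pos: [0.5042, -0.3907, 0.2832]
eef_rot: [0.972, -0.235, 0.002, 0.001]
ft_force: [0.7, -0.5, -0.5]
width: 0.0006
grip_force: 0.0
```

Run:
```python
from h import *
st()
snap('side','s17');print(find('side','bed_post'),find('side','t_grip',mc=.1),find('side','book0_c'),find('side','shutter_top'))
snap('top','t17');print(find('top','t_grip'),find('top','bed_post'))
```

```text
t 52.43 tcp [ 0.5042 -0.3907  0.2832] yawclose -117.2 zax [ 0.003 -0.003 -1.   ] F [ 0.7 -0.5 -0.5] T [-0.02  0.14 -0.04] w 0.0006 g 0.0 j [-0.19  0.56  1.19  1.38 -0.52  1.54 -1.09]
[([0.664, 0.002, 0.051], 0.69), ([0.659, -0.119, 0.133], 0.45), ([0.507, -0.39, 0.12], 0.36)] [([0.664, -0.119, 0.161], 0.54), ([0.692, 0.277, -0.001], 0.32)] [([0.379, 0.294, 0.003], 0.76), ([0.657, -0.115, 0.032], 0.49)] [([0.505, -0.393, 0.118], 0.39)]
[([0.661, -0.114, 0.158], 0.59)] [([0.661, 0.005, 0.048], 0.67)]
```

```bash
python3 -c "
from h import *
print(r.close_job())"
```

```text
the job is handed in; nothing more can be done
None
```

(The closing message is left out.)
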